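Load the ring weights onto a party-topper stand

ROBOT

A 6-joint arm with a two-finger parallel gripper is mounted at the origin on the work surface. World frame = base frame: x ahead of the robot, y to its left, z up, the work surface at z = 0. Lengths are in mm, angles in rad, forces in N, time in s.
With the tool pointing down it reaches from about 350 to 775 mm from the base axis. Payload 7.3 kg.
Tool frame: the origin (TCP) lies at the very end of the fingers, on their centre line; the grasp point (between the pads) lies grip_point_offset behind it (grip_point_offset is the distance from the TCP to the grasp point, in mm); x points along the fingers, z is the direction in which the jaws open and shut, and the axes are right-handed (so a half turn about x gives the same grasp; the last joint's range is limited). The gripper opens to 92 mm and grips with 3 to 60 N. Pads are 19 mm wide; open, the fingers measure 130 mm over their backs; the gripper's body (75 mm by 190 mm) begins 47 mm behind the grasp point.
Start: joints at [-1.472, 0.342, 1.524, -0, 1.275, -0.146], TCP at [127.262, -509.365, 195.541] pointing down, gripper open.
Joint ranges: [-2.53, 2.53], [-0.77, 2.02], [0.04, 2.7], [-1, 4.14], [0.28, 2.66], [-3.11, 3.11]. Speed limits (rad/s): [2.57, 2.57, 3.14, 3.14, 3.14, 3.14].

INTERFACE

Orientations are given as [roll, pitch, yaw] about the fixed x, y, z axes, in that order (R = Rz(yaw) Ry(pitch) Rx(roll)).
In Python, from plant import * gives the robot as it stands.
- The arm moves only by the tool send_rows, never from a script. Its argument "series" is text: rows parted by semicolons, each of 5 numbers parted by spaces: the gripper's target within -1 to 1 (fully open at 1, half-way at 0, shut at -1), then the shift along the tool's x, y, z in units of 30 mm (1.0 is 30 mm), then the turn about the tool's x in units of 5 degrees (1.0 is 5 degrees). A call has 1 to 8 rows; each row is the pose to reach, as a shift and turn from the pose commanded when the call began, along the tool's axes at that moment; what a row does not reach only later rows make up. A row lasts 1/8 s, in which the tool goes at most 62.5 mm and 10.7 degrees, less where a joint would pass 70% of its speed; a pose out of reach is approached as far as the arm can. A call with a gripper value outside its range is refused whole. The fingers move at their own pace and stop on an object; the grip force is fixed at half the most. Time passes only in rows, so rows that repeat a pose let the fingers close. It gives the time, the measured TCP pose, the force and the opening at its end, in the units of the state.
- get_obs(): the state, without advancing time (a new reading comes with each control period).
- capture(name): name is "scene" or "top"; returns a dict with "pixels" (400x640x3 uint8, red, green, blue), "mtx" (3x3 intrinsics, pixels), "R" (3x3) and "t" (3): a world point X has camera coordinates R X + t. Camera axes: x right, y down, z forward; pixel columns grow to the right and rows downward; lengths in mm; the calibration is good to about 2 mm. A picture is of the moment at which its call begins. There is no depth.
- close_job(): hands the job in, once; it reports no verdict.
Trained networks look in a picture, given as the dict that the camera call returned (one of the last four; its "shot" number tells which), for a name from the list of things; names that differ only in an ending like _2 or _b are one class to them, and where a whole thing is asked for, a point or a joint stands for the part that bears it (a point fixed in the world has none). Each returns a list of dicts, best first, with "score" (0 to 1); they miss things now and then, are a little off and sometimes report something else, mostly with a low value. They report only what shows in the picture. A call takes as long as a camera call.
- cut_out(picture, thing): "pixels" (400x640 bool, what is visible of it).
- place_of(picture, thing): "point" ([x, y, z] in mm, in world coordinates, good to about 4 mm: a listed point, or the origin of a listed thing).
The state is a dict: "time": time; "joint_positions": joint angles; "dq": joint speeds; "tau": joint torques, N m; "tool_pos": TCP position; "tcp_rot": TCP orientation; "contact_force": force on the tool from outside, world axes, zero at the start; "moment": the same for the moment, N m; "grip_width": finger opening in mm.
Only numpy, scipy, OpenCV 4.12 (cv2) and the standard library are available. Lean on these libraries where they do the work, as an engineer would, in place of code of your own. Each camera call takes 0.05 s, during which the arm holds its last target.

TASK

Weight the party-topper stand for the shop window: swing its hold-down lever well clear of the post (about a quarter turn or more), lift every steel ring weight hanging on the sloped peg rack off its peg (there are two to four) and thread them down the post fully home, widest at the bottom up to narrowest at the top, with the thick locking collar from the counter last, on top of them. Then swing the lever fully shut over the post, let go, and leave everything else on the counter where it stands.

Things in the scene. Friction and masses are not known exactly. Their poses are not given: they have to be found in the camera images.
- rack: dark wooden rack, fixed; origin on the counter under its middle. Its sloped board (400 mm wide, reaching 65 mm up and down the slope from the pegs, 16 mm lip at the low edge) faces up and to the rack's own +x (away from the robot). Four pegs, 14 mm diameter, 30 mm long, at own y = -138, -46, 46, 138 mm, lean 35 degrees from vertical toward own +x; each starts at x = 0, 85 mm above the counter
- stand: white heavy base plate of the topper stand, 180 x 120 x 14 mm, fixed; origin on the counter on the post's axis. The lever's pillar (22 mm diameter) stands 68 mm from the post along the stand's own +x, its lever 92 to 104 mm above the counter
- seat (a point): where the stack rests: top of the steel boss (34 mm diameter, 26 mm above the counter) on the axis of the upright post. The post is 16 mm in diameter and rises 46 mm above this point, its last 8 mm tapering to 8 mm diameter; z is up
- lever (a joint): hold-down lever, a steel arm that swings level about the upright pillar: 0 = shut, over the post top (arm along the stand's own -x from the pillar); grows to 2.0 rad = open as it swings toward the stand's own -y. Stays where it is left, light friction (under 1 N at the knob). Its underside passes 24 mm above the post's tip
- lever_knob (a point): top centre of the black upright knob at the lever's free end, 20 mm diameter, 34 mm tall, 112 mm from the hinge
- lever_hinge (a point): the lever's hinge axis (vertical), on the pillar at the lever's underside
- collar: steel locking collar, a thick ring 40 mm outer diameter, 20 mm hole, 20 mm high, lying flat on the counter; origin at its very centre (10 mm above its underside), z along its axis
- ring_a: steel ring weight, 60 mm outer diameter, 20 mm hole, 10 mm thick; starts hanging on one of the rack's pegs (any one), flat against the sloped board, or is absent; origin at its very centre (mid-thickness), z along its axis, away from the board
- ring_b: steel ring weight, 52 mm outer diameter, 20 mm hole, 10 mm thick; starts hanging on one of the rack's pegs (any one), flat against the sloped board, or is absent; origin at its very centre (mid-thickness), z along its axis, away from the board
- ring_c: steel ring weight, 44 mm outer diameter, 20 mm hole, 10 mm thick; starts hanging on one of the rack's pegs (any one), flat against the sloped board, or is absent; origin at its very centre (mid-thickness), z along its axis, away from the board
- ring_d: steel ring weight, 36 mm outer diameter, 20 mm hole, 10 mm thick; starts hanging on one of the rack's pegs (any one), flat against the sloped board, or is absent; origin at its very centre (mid-thickness), z along its axis, away from the board
- candle_box: red candle carton, 100 x 60 x 24 mm; not part of the job, leave it; origin at the centre of its underside
- sprinkle_jar: jar of sprinkles, 56 mm diameter, 90 mm tall; not part of the job, leave it; origin at the centre of its underside
- cake_server: cake server, 240 mm long, lying flat; not part of the job, leave it; origin near its middle
- cup: white mug, 76 mm diameter, 90 mm tall; not part of the job, leave it; origin at the centre of its underside
- plates: white plate, 170 mm diameter; not part of the job, leave it; origin at the centre of its underside
- napkin_block: block of napkins, 100 x 100 x 50 mm; not part of the job, leave it; origin at the centre of its underside

How it is judged (in metres and radians):
On the way, in this order (a step that is already met when the one before it is completed fails the run):
1. the hold-down lever is swung open, past 1.4 rad (value of joint lever above 1.4 rad), for 0.2 s.
2. all ring weights that are there and the collar are home on the post, in order of size (horizontal distance between each of ring_a, ring_b, ring_c, ring_d, collar and seat below 0.005 m and angle between the z axis of each of ring_a, ring_b, ring_c, ring_d, collar and the z axis of seat, either way round below 0.12 rad and z of ring_a in the frame of seat below 0.008 m and z of ring_b in the frame of seat below 0.018 m and z of ring_c in the frame of seat below 0.028 m and z of ring_d in the frame of seat below 0.038 m and z of collar in the frame of seat below 0.053 m and ((z of ring_b in the frame of ring_a above 0.007 m and angle between ring_a's own z axis and vertical below 0.12 rad) or (z of ring_b in the frame of ring_a below -0.007 m and angle between ring_a's own z axis and vertical above 3 rad)) and ((z of ring_c in the frame of ring_a above 0.007 m and angle between ring_a's own z axis and vertical below 0.12 rad) or (z of ring_c in the frame of ring_a below -0.007 m and angle between ring_a's own z axis and vertical above 3 rad)) and ((z of ring_d in the frame of ring_a above 0.007 m and angle between ring_a's own z axis and vertical below 0.12 rad) or (z of ring_d in the frame of ring_a below -0.007 m and angle between ring_a's own z axis and vertical above 3 rad)) and ((z of collar in the frame of ring_a above 0.007 m and angle between ring_a's own z axis and vertical below 0.12 rad) or (z of collar in the frame of ring_a below -0.007 m and angle between ring_a's own z axis and vertical above 3 rad)) and ((z of ring_c in the frame of ring_b above 0.007 m and angle between ring_b's own z axis and vertical below 0.12 rad) or (z of ring_c in the frame of ring_b below -0.007 m and angle between ring_b's own z axis and vertical above 3 rad)) and ((z of ring_d in the frame of ring_b above 0.007 m and angle between ring_b's own z axis and vertical below 0.12 rad) or (z of ring_d in the frame of ring_b below -0.007 m and angle between ring_b's own z axis and vertical above 3 rad)) and ((z of collar in the frame of ring_b above 0.007 m and angle between ring_b's own z axis and vertical below 0.12 rad) or (z of collar in the frame of ring_b below -0.007 m and angle between ring_b's own z axis and vertical above 3 rad)) and ((z of ring_d in the frame of ring_c above 0.007 m and angle between ring_c's own z axis and vertical below 0.12 rad) or (z of ring_d in the frame of ring_c below -0.007 m and angle between ring_c's own z axis and vertical above 3 rad)) and ((z of collar in the frame of ring_c above 0.007 m and angle between ring_c's own z axis and vertical below 0.12 rad) or (z of collar in the frame of ring_c below -0.007 m and angle between ring_c's own z axis and vertical above 3 rad)) and ((z of collar in the frame of ring_d above 0.007 m and angle between ring_d's own z axis and vertical below 0.12 rad) or (z of collar in the frame of ring_d below -0.007 m and angle between ring_d's own z axis and vertical above 3 rad))), for 0.2 s.
3. the lever is shut (value of joint lever below 0.12 rad), for 0.2 s.
At the end, for the whole second after the job is handed in: Every ring weight that is there and the collar lie flat (within 0.12 rad) on the post, centred within 5 mm and resting on one another, widest ring lowest, narrowest highest, collar on top; all at rest; the lever is shut to within 0.12 rad (all of step 2 and value of joint lever below 0.12 rad and linear speed of each of ring_a, ring_b, ring_c, ring_d, collar below 0.02 m/s); the robot touches nothing.
It fails at once if a bystander is moved more than 50 mm (distance of any of candle_box, sprinkle_jar, cake_server, cup, plates, napkin_block from where it was at the start of the episode above 0.05 m).
Of ring_a, ring_b, ring_c, ring_d only 2 to 4 are there at a start; the rules pass over those that are not, and their reading is None.
At some moment in a run one of collar may be knocked a few centimetres aside while the robot is not near it.
Once in a run the grip may slacken for a moment while it holds something.
It also fails if it takes over 210 s, if anything falls off the work surface, if the arm or the gripper's body presses on something with over 40 N, if the wrist force passes 120 N, or if a joint passes its speed limit or range.

## Working session

There is one attempt and no reset: what is moved stays moved. The work goes in short steps, Python scripts to look and compute and a tool call to move; the robot and the scene stay as the last step left them, time stands still between calls to the robot, and variables do not carry over. Pictures are saved under pics/ and viewed, and the job is handed in when it is done.

Besides the shell and the picture viewer there is one more tool, called after "Call:" as name(argument=value, ...) on one line, values as JSON. send_rows: Moves the arm, as the interface text tells. Its arguments: {"type":"object","properties":{"series":{"type":"string"}},"required":["series"]}

```bash
ls -la; mkdir -p pics
cat > h.py <<'E'
from plant import *
import numpy as np, cv2
from scipy.spatial.transform import Rotation as Ro
def proj(c,X):
    p=c["R"]@np.asarray(X,float)+np.ravel(c["t"]); q=c["mtx"]@p; return q[:2]/q[2]
def ray(c,uv,z):
    R=np.array(c["R"]);t=np.ravel(c["t"]);C=-R.T@t
    d=R.T@np.linalg.inv(c["mtx"])@np.array([uv[0],uv[1],1.]); return C+d*(z-C[2])/d[2]
def save(c,n,box=None,s=1):
    im=cv2.cvtColor(np.array(c["pixels"]),cv2.COLOR_RGB2BGR)
    if box: x0,y0,x1,y1=box; im=im[y0:y1,x0:x1]
    if s!=1: im=cv2.resize(im,None,fx=s,fy=s,interpolation=cv2.INTER_CUBIC)
    cv2.imwrite("pics/"+n+".png",im)
E
python3 - <<'E'
from h import *
o=get_obs();print(o)
for n in("scene","top"):
    c=capture(n);save(c,n+"0")
    R=np.array(c["R"]);print(n,(-R.T@np.ravel(c["t"])).round(),R[2].round(2))
    for th in("rack","stand","seat","lever_knob","lever_hinge","collar","ring_a","ring_b","ring_c","ring_d","candle_box","sprinkle_jar","cake_server","cup","plates","napkin_block"):
        print(th,[(np.round(d["point"],0).tolist(),round(d["score"],2)) for d in place_of(c,th)[:5]])
print(grip_point_offset if 'grip_point_offset' in globals() else None)
import plant;print(dir(plant))
E
```

```text
total 12
drwxr-xr-x  3 agent agent 4096 Dec  6 15:17 .
drwxr-xr-x 23 root  root  4096 Dec  6 15:17 ..
drwxr-xr-x  2 agent agent 4096 Dec  6 15:17 pics
{'time': 0.0, 'joint_positions': array([-1.47200292e+00,  3.42714390e-01,  1.52504549e+00, -1.79878554e-05,
        1.27539430e+00, -1.45999099e-01]), 'dq': array([ 1.42983758e-03, -7.20091665e-05,  3.04066872e-03, -1.79623388e-04,
       -2.04255876e-03,  1.73840809e-03]), 'tau': array([ 1.97524344e-06, -4.31246388e+01, -2.44217277e+01,  7.18209660e-02,
        5.60831744e-02, -1.36314752e-04]), 'tool_pos': array([ 127.20582814, -508.87310179,  194.83939347]), 'tcp_rot': array([3.00660836, 1.56923471, 1.6806098 ]), 'contact_force': array([0.21816257, 0.4935402 , 1.2206091 ]), 'moment': array([-0.02907153, -0.01356743,  0.0727449 ]), 'grip_width': 91.96315248571473}
scene [1177. -435.  938.] [-0.55  0.39 -0.73]
rack [([468.0, 178.0, 4.0], 0.61)]
stand [([457.0, -180.0, -0.0], 0.68), ([461.0, -175.0, 25.0], 0.24)]
seat [([463.0, -176.0, 25.0], 0.82)]
lever_knob [([412.0, -185.0, 135.0], 0.86)]
lever_hinge [([527.0, -175.0, 92.0], 0.94)]
[... 1462 characters left out ...]
), ([473.0, 230.0, 88.0], 0.57), ([473.0, 323.0, 90.0], 0.55), ([474.0, 42.0, 88.0], 0.47)]
ring_d [([463.0, -178.0, -0.0], 0.72), ([469.0, 133.0, 86.0], 0.71), ([473.0, 230.0, 88.0], 0.57), ([473.0, 323.0, 90.0], 0.55), ([474.0, 42.0, 88.0], 0.47)]
candle_box [([330.0, 308.0, 3.0], 0.66)]
sprinkle_jar [([469.0, 135.0, 85.0], 0.39)]
cake_server [([319.0, -381.0, -2.0], 0.84)]
cup [([713.0, -335.0, 2.0], 0.76)]
plates [([420.0, 494.0, -1.0], 0.87)]
napkin_block [([584.0, -483.0, 2.0], 0.6)]
18.8
['Unreachable', '__builtins__', '__cached__', '__doc__', '__file__', '__loader__', '__name__', '__package__', '__spec__', 'capture', 'close_job', 'cut_out', 'get_obs', 'grip_point_offset', 'place_of']
```

View pics/scene0.png

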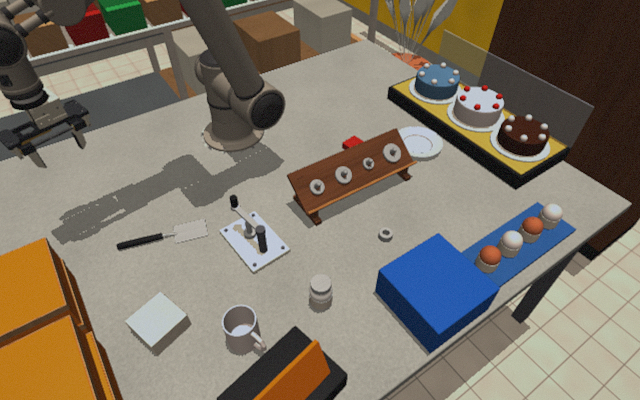

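View pics/top0.png

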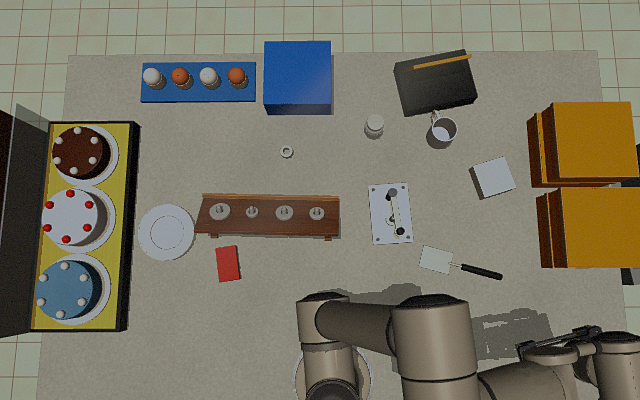

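Run:
```python
from h import *
t=capture("top");s=capture("scene")
save(t,"t_rack",(190,180,350,250),5);save(s,"s_rack",(280,120,420,225),5)
save(t,"t_st",(350,170,430,255),7);save(s,"s_st",(210,185,300,275),6)
```

```text
(no output)
```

View pics/t_rack.png

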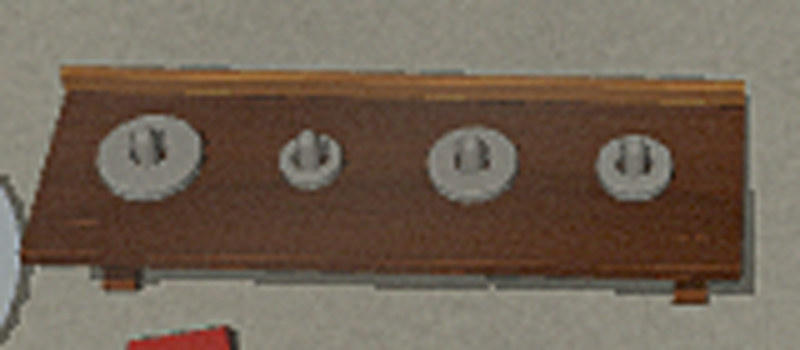

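View pics/s_rack.png

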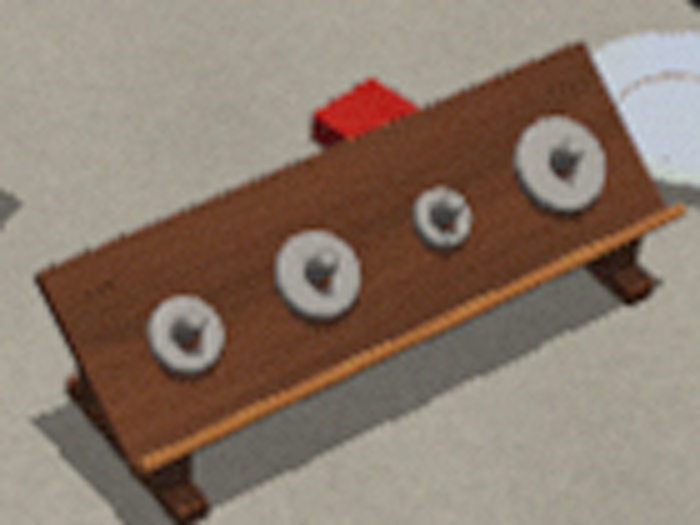

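View pics/t_st.png

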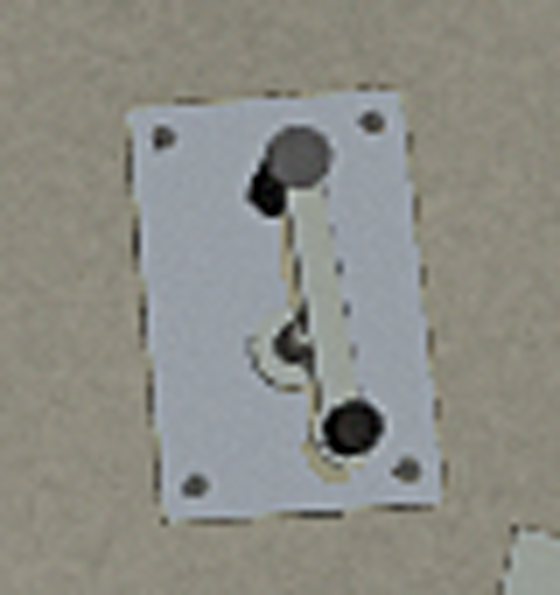

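View pics/s_st.png

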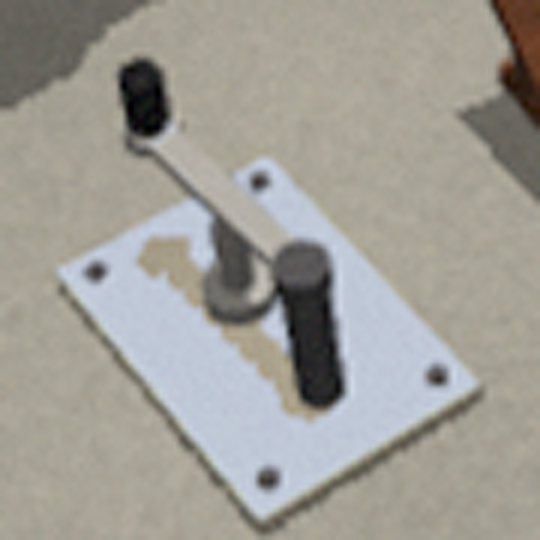

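```bash
cat >> h.py <<'E'
def cents(c,thing,minscore=.2):
    out=[]
    for d in cut_out(c,thing):
        m=np.array(d["pixels"]); ys,xs=np.nonzero(m)
        if len(xs)>5: out.append(((xs.mean(),ys.mean()),len(xs),round(d["score"],2),((xs.min()+xs.max())/2,(ys.min()+ys.max())/2)))
    return out
def tri(cs,uvs):
    A=[];b=[]
    for c,uv in zip(cs,uvs):
        P=np.array(c["mtx"])@np.c_[np.array(c["R"]),np.ravel(c["t"])]
        for k in(0,1):
            r=uv[k]*P[2]-P[k];A.append(r[:3]);b.append(-r[3])
    return np.linalg.lstsq(np.array(A),np.array(b),rcond=None)[0]
E
python3 - <<'E'
from h import *
t=capture("top");s=capture("scene")
for th in("ring_a","collar","lever_knob","stand","lever"):
  for n,c in(("t",t),("s",s)):
    print(n,th,[(np.round(x[0],1).tolist(),x[1],x[2]) for x in cents(c,th)])
C=np.array([(130,110),(402,90),(440,500),(165,520)])/7+[350,170]-.5
W=np.array([ray(t,u,14) for u in C]);print(W.round(1),W.mean(0))
C=np.array([(62,270),(268,160),(482,387),(262,525)])/6+[210,185]-.5
W=np.array([ray(s,u,14) for u in C]);print(W.round(1),W.mean(0))
# pillar top, knob top in both
pt=np.array([300,155])/7+[350,170];ps=np.array([302,258])/6+[210,185]
print("pillar top",tri([t,s],[pt,ps]))
kt=np.array([354,427])/7+[350,170];ks=np.array([140,70])/6+[210,185]
print("knob top",tri([t,s],[kt,ks]))
for y in(42,133,225,316):print(y,proj(t,[472,y,87]),proj(s,[472,y,87]))
E
```

```text
t ring_a [([219.7, 211.3], 262, 0.75), ([283.5, 213.2], 176, 0.59)]
s ring_a [([385.5, 233.9], 158, 0.72), ([342.9, 174.4], 185, 0.55), ([391.7, 152.0], 254, 0.53), ([316.7, 186.4], 133, 0.53)]
t collar [([449.0, 262.9], 954, 0.29)]
s collar [([385.7, 233.8], 180, 0.73), ([171.0, 234.0], 974, 0.2)]
t lever_knob [([395.6, 212.5], 340, 0.52)]
s lever_knob [([246.1, 214.9], 415, 0.91), ([171.2, 234.1], 883, 0.33)]
t stand [([390.0, 213.3], 2445, 0.78)]
s stand [([253.3, 238.2], 2529, 0.67)]
t lever [([395.9, 213.1], 397, 0.87)]
s lever [([246.5, 215.5], 367, 0.6)]
[[ 562.8 -111.6   14. ]
 [ 570.9 -229.    14. ]
 [ 394.6 -239.4   14. ]
 [ 386.6 -123.2   14. ]] [ 478.72672084 -175.78408184   14.        ]
[[ 394.3 -240.1   14. ]
 [ 387.7 -127.2   14. ]
 [ 564.1 -113.3   14. ]
 [ 573.2 -230.5   14. ]] [ 479.83570461 -177.7751005    14.        ]
pillar top [ 525.9288283  -173.2703024   106.43520048]
knob top [ 413.92094258 -188.13081982  134.21035793]
42 [316.40979062 212.3132838 ] [317.90939537 187.26751533]
133 [284.42370835 212.47106507] [343.51550873 174.86844354]
225 [252.14299048 212.63029972] [367.95145684 163.0359928 ]
316 [220.26924382 212.78752686] [390.80329268 151.97060583]
```

Run:
```python
from h import *
t=capture("top");s=capture("scene")
T=dict(a=(150,157),d=(311,160),b=(473,164),c=(634,168))
S=dict(a=(560,163),d=(442,217),b=(318,275),c=(187,335))
Q={}
for k in T:
    Q[k]=tri([t,s],[np.array(T[k])/5+[190,180]-.5,np.array(S[k])/5+[280,120]-.5]);print(k,Q[k].round(1))
d=Q['a']-Q['c'];print("spacing",np.linalg.norm(d)/3,"yaw",np.arctan2(-d[0],d[1]))
print("collar",tri([t,s],[(286.3,151.3),(385.6,233.9)]))
save(t,"t_col",(270,135,305,170),10)
o=get_obs();print(Ro.from_euler('xyz',o["tcp_rot"]).as_matrix().round(3))
```

```text
a [476.4 316.7  89.6]
d [474.2 224.8  89.6]
b [471.8 133.   88.6]
c [469.2  41.6  88.2]
spacing 91.7379689092288 yaw -0.025919594122839246
collar [670.41933386 136.98681288  11.85780415]
[[ 0.     0.97   0.242]
 [-0.     0.242 -0.97 ]
 [-1.    -0.     0.   ]]
```

View pics/t_col.png

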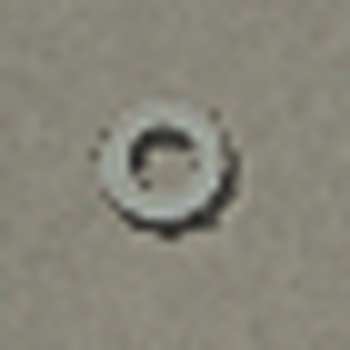

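```bash
cat >> h.py <<'E'
def rows(targets, q=True):
    """targets: list of (x,y,z[,jaw_deg]); prints units in present tool axes"""
    o=get_obs();p=o["tool_pos"];R=Ro.from_euler('xyz',o["tcp_rot"]).as_matrix()
    ja=np.degrees(np.arctan2(R[1,2],R[0,2]))
    print("t %.2f pos"%o["time"],p.round(1),"jaw %.1f"%ja,"grip %.1f"%o["grip_width"],"F",o["contact_force"].round(1))
    for g in targets:
        u=R.T@(np.array(g[:3],float)-p)/30
        tr=0
        if len(g)>3: tr=((ja-g[3]+90)%180-90)/5
        print(g,"-> %.2f %.2f %.2f %.2f"%(*u,tr))
E
python3 - <<'E'
from h import *
rows([(413.9,-188.1,170,-82.4)])
E
```

```text
t 2.50 pos [ 127.3 -509.4  195.5] jaw -76.0 grip 91.6 F [-0.3  0.5  0.3]
(413.9, -188.1, 170, -82.4) -> 0.85 11.86 -8.07 1.28
```

Call:
send_rows(series="0 0 3 -2 0.3;0 0 6 -4 0.6;0 0 9 -6 1;0 0 11.86 -8.07 1.28;0 0 11.86 -8.07 1.28;0 0.85 11.86 -8.07 1.28;0 0.85 11.86 -8.07 1.28;0 0.85 11.86 -8.07 1.28")

```text
time: 3.5
tool_pos: [415.2, -184.9, 169.2]
tcp_rot: [-2.691, 1.569, 2.161]
contact_force: [-0.6, -1.4, 0.4]
grip_width: 45.9
```

Run:
```python
from h import *
rows([(413.9,-188.1,112,-82.4)])
```

```text
t 3.50 pos [ 415.2 -184.9  169.2] jaw -82.0 grip 45.9 F [-0.6 -1.4  0.4]
(413.9, -188.1, 112, -82.4) -> 1.91 -0.05 0.10 0.07
```

Call:
send_rows(series="0 0 0 0 0;0 1.93 0 0 0;0 1.93 0 0 0;0 1.93 0 0 0;-1 1.93 0 0 0;-1 1.93 0 0 0;-1 1.93 0 0 0;-1 1.93 0 0 0")

```text
time: 4.5
tool_pos: [413.9, -188.3, 112.4]
tcp_rot: [0.667, 1.57, -0.771]
contact_force: [0.5, 0.1, 0.7]
grip_width: 10.4
```

Run:
```python
from h import *
H=np.array([525.5,-173.5]);
o=get_obs();k=o["tool_pos"][:2];r=k-H;print(np.hypot(*r),np.degrees(np.arctan2(r[1],r[0])))
a0=np.arctan2(r[1],r[0])
rr=np.hypot(*r)
rows([(*(H+rr*np.array([np.cos(a0+b),np.sin(a0+b)])),o["tool_pos"][2]) for b in np.arange(1,8)*1.8/7])
```

```text
112.57280880668894 -172.46770261639912
t 4.50 pos [ 413.9 -188.3  112.4] jaw -82.4 grip 10.4 F [0.5 0.1 0.7]
(np.float64(421.32083931307693), np.float64(-216.15371919534812), np.float64(112.35531417864081)) -> 0.00 0.12 0.95 0.00
(np.float64(435.59381825243463), np.float64(-241.2459649440547), np.float64(112.35531417864081)) -> 0.00 0.48 1.85 0.00
(np.float64(455.77892906716795), np.float64(-261.88331036234354), np.float64(112.35531417864081)) -> 0.00 1.06 2.62 0.00
(np.float64(480.54882101524623), np.float64(-276.7086662568022), np.float64(112.35531417864081)) -> 0.00 1.81 3.22 0.00
(np.float64(508.2746531772873), np.float64(-284.7471334887538), np.float64(112.35531417864081)) -> 0.00 2.69 3.61 0.00
(np.float64(537.1332052484098), np.float64(-285.470111272052), np.float64(112.35531417864081)) -> 0.00 3.64 3.76 0.00
(np.float64(565.2267705052216), np.float64(-278.8300573808483), np.float64(112.35531417864081)) -> 0.00 4.60 3.66 0.00
```

Run:
```python
from h import *
t=capture("top");s=capture("scene")
rows([])
save(s,"s1",(190,130,320,270),4)
save(t,"t1",(330,150,450,270),4)
```

```text
t 4.60 pos [ 413.8 -188.2  112.2] jaw -82.4 grip 2.7 F [-0.4 -1.3 -0.4]
```

View pics/s1.png

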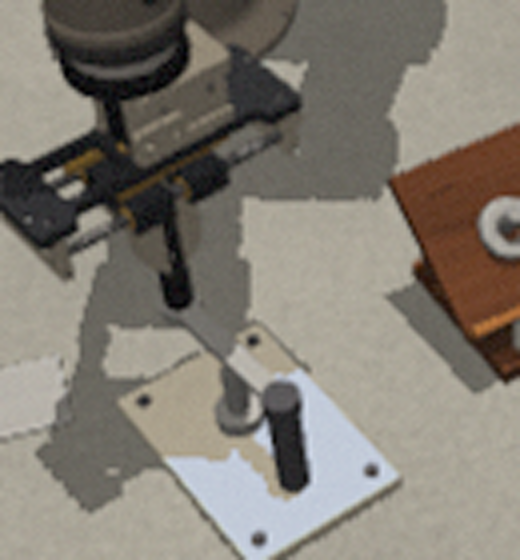

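View pics/t1.png

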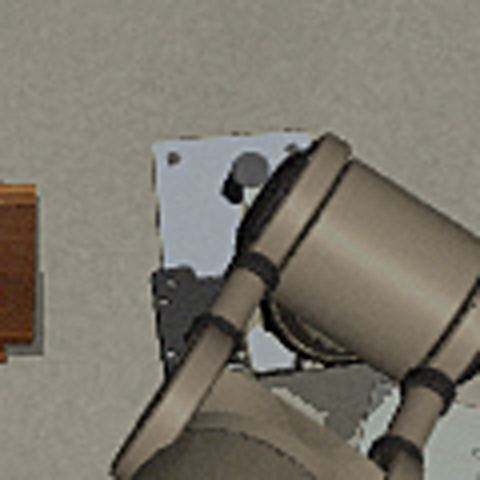

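Run:
```python
from h import *
t=capture("top");s=capture("scene")
rows([])
o=get_obs();p=o["tool_pos"]
for q in(p,p+[0,0,19],p+[0,0,66],[413.9,-188,134],[413.9,-188,104]):
    print(q,((proj(s,q)-[190,130])*4).round(), ((proj(t,q)-[330,150])*4).round())
save(s,"s2",(215,160,255,220),10)
print(cents(s,"lever_knob"),place_of(s,"lever_knob"))
```

```text
t 4.70 pos [ 413.8 -188.2  112.1] jaw -82.4 grip 1.0 F [-0.8  0.6  0.8]
[ 413.78399086 -188.19946854  112.10448333] [178. 289.] [278. 327.]
[ 413.78399086 -188.19946854  131.10448333] [173. 270.] [281. 324.]
[ 413.78399086 -188.19946854  178.10448333] [162. 219.] [291. 318.]
[413.9, -188, 134] [173. 267.] [282. 324.]
[413.9, -188, 104] [180. 298.] [276. 328.]
[((np.float64(246.31926121372032), np.float64(215.84960422163587)), 379, 0.58, (np.float64(247.5), np.float64(215.0)))] [{'point': [412.5, -184.9, 133.4], 'score': 0.88}]
```

View pics/s2.png

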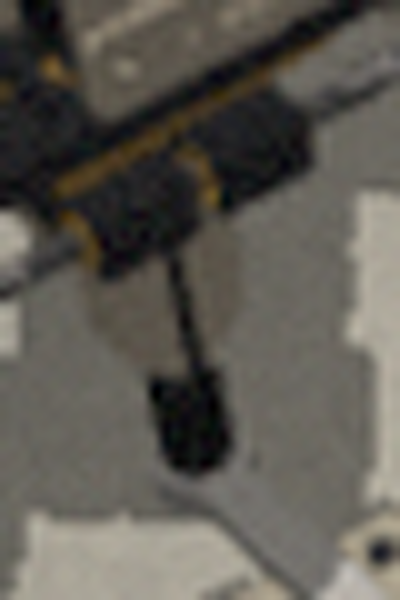

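Run:
```python
from h import *
s=capture("scene")
im=np.array(s["pixels"])[150:220,200:270].astype(float)
im=(255*(im/255)**.5).astype(np.uint8)
cv2.imwrite("pics/s3.png",cv2.resize(im[:,:,::-1],None,fx=8,fy=8,interpolation=cv2.INTER_CUBIC))
rows([])
```

```text
t 4.85 pos [ 413.8 -188.2  112.1] jaw -82.4 grip 0.1 F [ 0.1  0.9 -0.5]
```

View pics/s3.png

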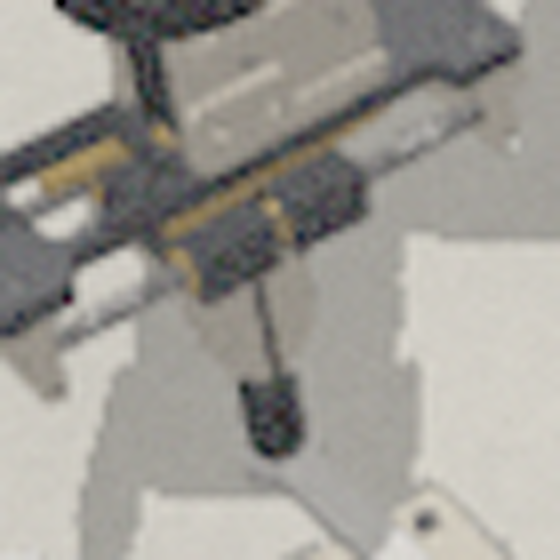

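Call:
send_rows(series="-1 0 0 0.5 0;-1 0 0 1 0;-1 0 0 1 0")

```text
time: 5.22
tool_pos: [418.0, -219.6, 112.0]
tcp_rot: [0.456, 1.57, -0.983]
contact_force: [0.5, 0.4, -0.6]
grip_width: 0.5
```

```bash
cat >> h.py <<'E'
def bsave(c,n,box,s=8):
    x0,y0,x1,y1=box
    im=np.array(c["pixels"])[y0:y1,x0:x1].astype(float);im=(255*(im/255)**.6).astype(np.uint8)
    cv2.imwrite("pics/"+n+".png",cv2.resize(im[:,:,::-1],None,fx=s,fy=s,interpolation=cv2.INTER_CUBIC))
E
python3 - <<'E'
from h import *
s=capture("scene")
bsave(s,"s4",(200,150,290,220),8)
rows([])
E
```

```text
t 5.28 pos [ 417.7 -218.8  111.9] jaw -82.5 grip 0.4 F [-0.5 -0.5  0.9]
```

View pics/s4.png

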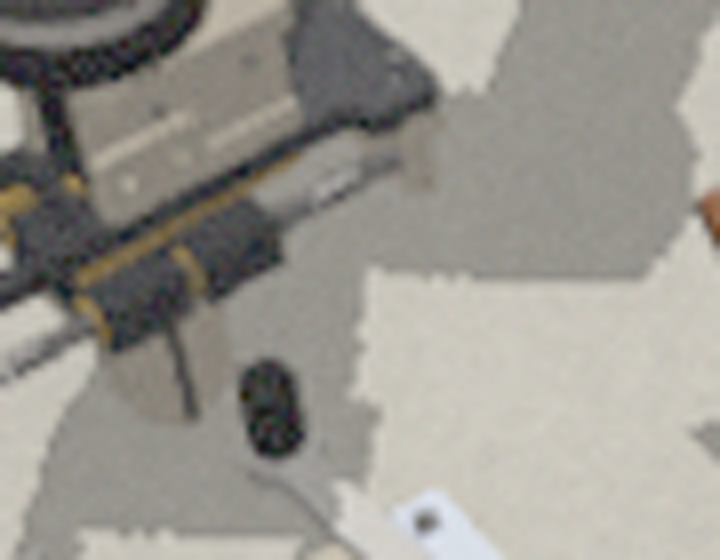

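Run:
```python
from h import *
s=capture("scene");t=capture("top")
p=get_obs()["tool_pos"];print(p,[(proj(s,p+[0,0,h])-[200,150])*8 for h in(0,19,66)])
print(ray(s,np.array([180,420])/8+[200,150],111.9))
print(place_of(s,"lever_knob")[:2],place_of(t,"lever_knob")[:2])
bsave(t,"t4",(350,160,430,250),7)
```

```text
[ 417.52378773 -217.97089302  111.93521783] [array([199.06265686, 463.52679452]), array([189.41907605, 424.37902823]), array([164.47722496, 323.12848891])]
[ 396.0310013  -214.57191619  111.9       ]
[{'point': [413.2, -186.2, 133.5], 'score': 0.89}] []
```

View pics/t4.png

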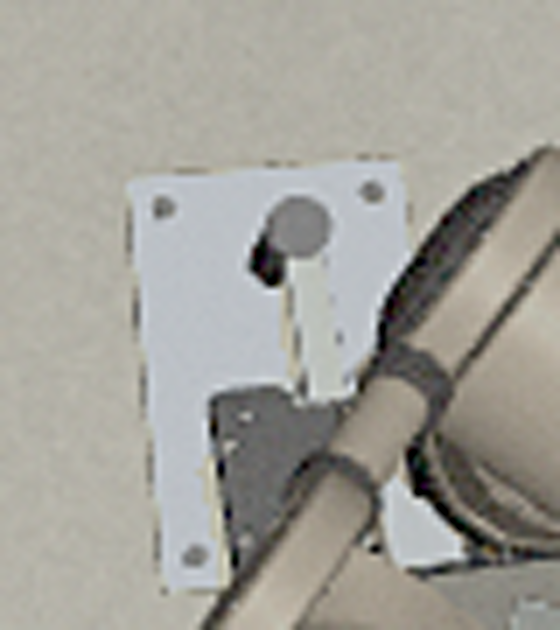

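Run:
```python
from h import *
s=capture("scene")
im=cv2.imread("pics/scene0.png");im=im[90:180,0:110]
im=(255*(im/255.)**.6).astype(np.uint8)
p=np.array([127.262,-509.365,195.541]);z=np.array([.242,-.97,0])
im=cv2.resize(im,None,fx=7,fy=7,interpolation=cv2.INTER_CUBIC)
for off in(-46,46):
  for h,col in((0,(0,0,255)),(19,(0,255,0)),(66,(255,0,0))):
    q=proj(s,p+off*z+[0,0,h]); cv2.circle(im,tuple(int(v) for v in (q-[0,90])*7+3),3,col,-1)
cv2.imwrite("pics/g0.png",im)
```

```text
(no output)
```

View pics/g0.png

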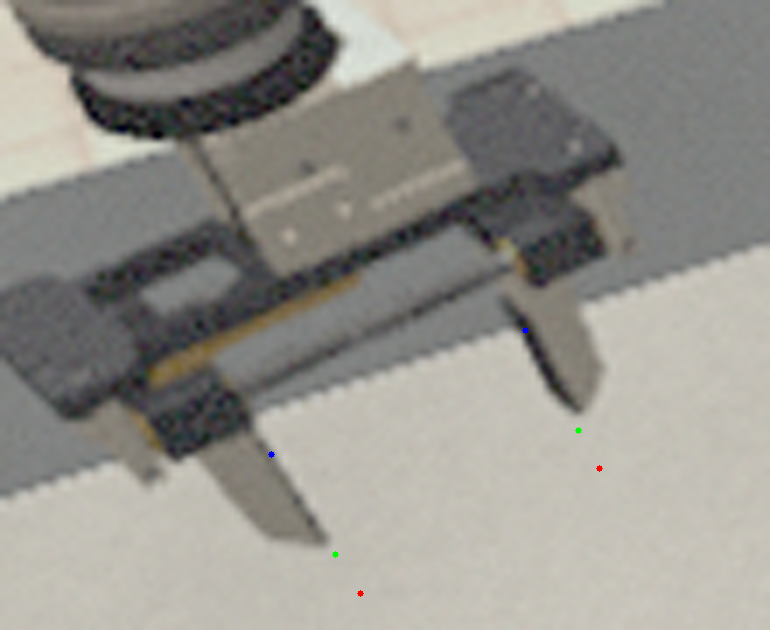

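Run:
```python
from h import *
rows([(417,-218,160),(620,-10,160,-90),(620,-10,10,-90)])
```

```text
t 5.53 pos [ 417.7 -217.7  112.1] jaw -82.4 grip 0.4 F [ 0.3 -0.5 -0.7]
(417, -218, 160) -> -1.60 -0.02 0.01 0.00
(620, -10, 160, -90) -> -1.60 7.60 -5.97 1.53
(620, -10, 10, -90) -> 3.40 7.60 -5.97 1.53
```

Call:
send_rows(series="-1 -1.6 0 0 0;-1 -1.6 2 -1.5 0.5;-1 -1.6 4 -3 1;-1 -1.6 6 -4.5 1.5;-1 -1.6 7.6 -5.97 1.53;-1 0 7.6 -5.97 1.53;-1 2 7.6 -5.97 1.53;-1 3 7.6 -5.97 1.53")

```text
time: 6.52
tool_pos: [617.9, -8.8, 18.3]
tcp_rot: [-1.691, 1.565, 3.023]
contact_force: [0.2, 0.1, 1.1]
grip_width: 0.5
```

Call:
send_rows(series="-1 0 0 0 0;-1 0.1 0 0 0;-1 0.2 0 0 0;-1 0.3 0 0 0")

```text
time: 7.02
tool_pos: [620.7, -10.5, 14.2]
tcp_rot: [1.394, 1.569, -0.177]
contact_force: [-1.2, 0.0, -0.5]
grip_width: 0.5
```

Call:
send_rows(series="-1 0.15 0 0 0;-1 0.3 0 0 0;-1 0.45 0 0 0;-1 0.5 0 0 0")

```text
time: 7.52
tool_pos: [619.7, -10.2, -2.4]
tcp_rot: [-1.593, 1.57, 3.119]
contact_force: [-0.4, -0.1, -0.1]
grip_width: 0.3
```

Call:
send_rows(series="-1 0.1 0 0 0;-1 0.15 0 0 0;-1 0.2 0 0 0")

```text
time: 7.9
tool_pos: [620.1, -10.3, -7.9]
tcp_rot: [0.822, 1.571, -0.749]
contact_force: [0.5, -0.4, -0.4]
grip_width: 0.2
```

Run:
```python
from h import *
s=capture("scene");rows([])
p=get_obs()["tool_pos"];q=proj(s,p);print(q)
x,y=int(q[0]),int(q[1]);bsave(s,"p1",(x-35,y-45,x+35,y+25),8)
print([(proj(s,p+[0,0,h])-[x-35,y-45])*8 for h in(0,19,66)])
```

```text
t 7.95 pos [619.9 -10.2  -8.1] jaw -90.0 grip 0.1 F [-0.5 -0.8  0.6]
[332.48437185 250.15528942]
[array([283.87497477, 361.24231536]), array([285.10157165, 328.10339309]), array([288.26697581, 242.58378688])]
```

View pics/p1.png

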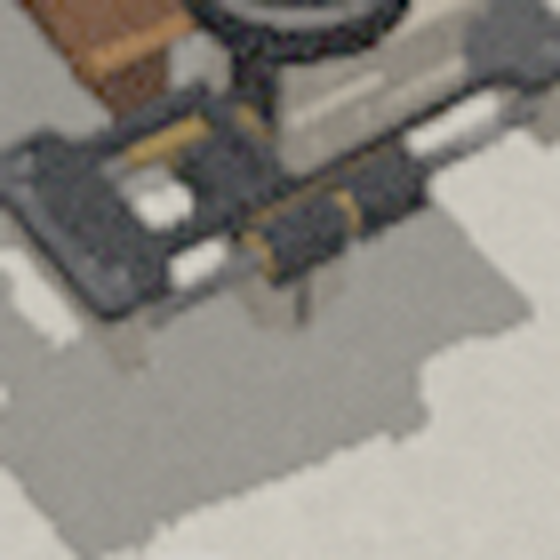

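Call:
send_rows(series="-1 0.1 0 0 0;-1 0.15 0 0 0;-1 0.2 0 0 0")

```text
time: 8.32
tool_pos: [620.0, -10.2, -14.0]
tcp_rot: [-0.059, 1.571, -1.63]
contact_force: [0.2, -0.6, -0.1]
grip_width: 0.3
```

Call:
send_rows(series="-1 0.05 0 0 0;-1 0.1 0 0 0")

```text
time: 8.57
tool_pos: [620.0, -10.2, -17.0]
tcp_rot: [-0.257, 1.571, -1.828]
contact_force: [0.3, 0.7, 1.2]
grip_width: 0.4
```

Call:
send_rows(series="-1 0.05 0 0 0;-1 0.07 0 0 0")

```text
time: 8.82
tool_pos: [619.9, -10.2, -19.2]
tcp_rot: [-1.192, 1.571, -2.764]
contact_force: [-0.0, -0.0, 0.6]
grip_width: -0.1
```

Call:
send_rows(series="-1 0.03 0 0 0;-1 0.05 0 0 0")

```text
time: 9.07
tool_pos: [620.0, -10.2, -20.5]
tcp_rot: [0.317, 1.571, -1.254]
contact_force: [-0.2, -1.2, 0.8]
grip_width: 0.2
```

Call:
send_rows(series="-1 0.03 0 0 0;-1 0.05 0 0 0")

```text
time: 9.32
tool_pos: [619.9, -10.2, -22.1]
tcp_rot: [-0.84, 1.571, -2.411]
contact_force: [0.5, -0.2, -0.2]
grip_width: 0.8
```

Call:
send_rows(series="-1 0.03 0 0 0;-1 0.05 0 0 0")

```text
time: 9.57
tool_pos: [620.0, -10.2, -23.6]
tcp_rot: [-0.404, 1.571, -1.975]
contact_force: [0.5, 0.5, 1.2]
grip_width: 0.5
```

Call:
send_rows(series="-1 0.03 0 0 0;-1 0.05 0 0 0")

```text
time: 9.82
tool_pos: [620.0, -10.2, -25.1]
tcp_rot: [-0.38, 1.571, -1.951]
contact_force: [-0.4, -0.2, 0.9]
grip_width: 0.5
```

Run:
```python
from h import *
s=capture("scene");rows([])
p=get_obs()["tool_pos"];q=proj(s,p)
x,y=int(q[0]),int(q[1]);bsave(s,"p2",(x-35,y-45,x+35,y+25),8)
```

```text
t 9.88 pos [619.9 -10.2 -25.1] jaw -90.0 grip 0.4 F [ 0.1  0.7 -0.5]
```

View pics/p2.png

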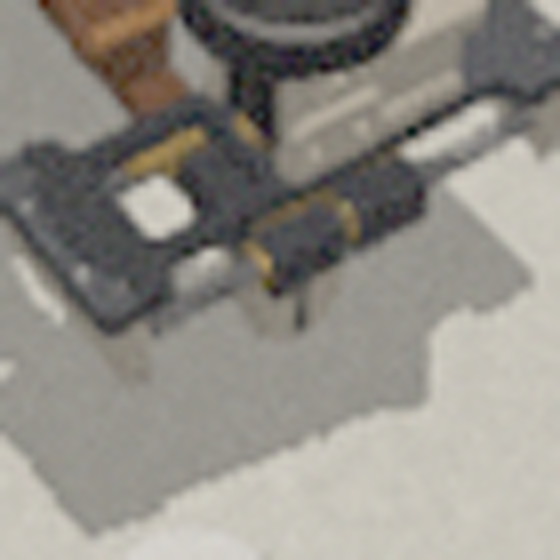

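Run:
```python
from h import *
t=capture("top");s=capture("scene");rows([])
im=cv2.imread("pics/top0.png")[300:400,500:640]
im=(255*(im/255.)**.6).astype(np.uint8)
p=np.array([127.262,-509.365,195.541]);z=np.array([.242,-.97,0])
im=cv2.resize(im,None,fx=5,fy=5,interpolation=cv2.INTER_CUBIC)
for off in(-46,46):
  for h,col in((0,(0,0,255)),(19,(0,255,0)),(66,(255,0,0))):
    q=proj(t,p+off*z+[0,0,h]); cv2.circle(im,tuple(int(v) for v in (q-[500,300])*5+2),3,col,-1)
cv2.imwrite("pics/g0t.png",im)
bsave(t,"t5",(230,130,400,250),4)
print((proj(t,get_obs()["tool_pos"])-[230,130])*4)
```

```text
t 9.97 pos [620.  -10.2 -25. ] jaw -90.0 grip 0.4 F [-0.2 -0.4 -0.3]
[417.45483657 158.7044776 ]
```

View pics/g0t.png

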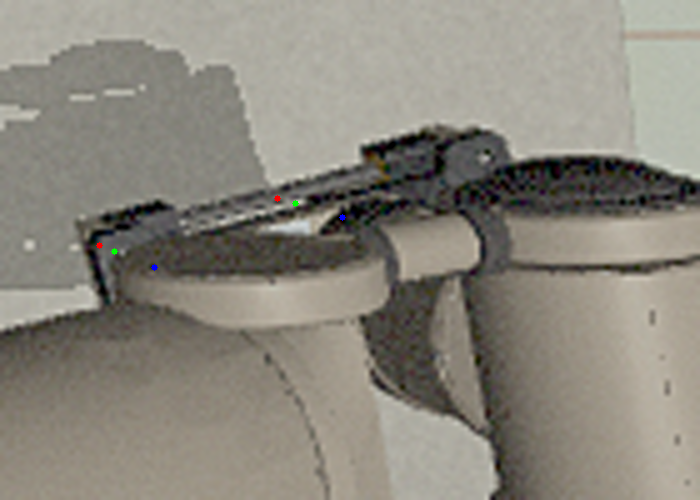

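View pics/t5.png

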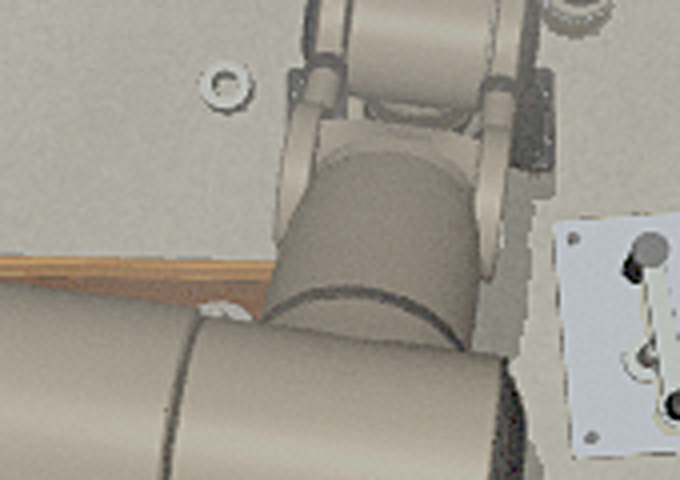

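Call:
send_rows(series="-1 0.03 0 0 0;-1 0.05 0 0 0")

```text
time: 10.22
tool_pos: [620.0, -10.2, -26.6]
tcp_rot: [-0.079, 1.571, -1.65]
contact_force: [0.2, 0.9, -0.6]
grip_width: 0.3
```

Call:
send_rows(series="-1 0.03 0 0 0;-1 0.05 0 0 0")

```text
time: 10.48
tool_pos: [619.9, -10.2, -28.1]
tcp_rot: [-0.953, 1.571, -2.524]
contact_force: [-0.7, 0.2, -0.6]
grip_width: 0.4
```

Call:
send_rows(series="-1 0.03 0 0 0;-1 0.05 0 0 0")

```text
time: 10.72
tool_pos: [619.9, -10.2, -29.6]
tcp_rot: [-0.772, 1.571, -2.343]
contact_force: [-0.3, -0.6, -0.8]
grip_width: 0.5
```

Run:
```python
from h import *
s=capture("scene");rows([])
p=get_obs()["tool_pos"];q=proj(s,p);print(q)
x,y=int(q[0]),int(q[1]);bsave(s,"p3",(x-25,y-35,x+25,y+15),12)
print((q-[x-25,y-35])*12)
for X in(620,):
  print(ray(s,np.array([300,325])/8+[332-35,250-45],0))
```

```text
t 10.78 pos [619.9 -10.2 -29.6] jaw -90.0 grip 0.6 F [-0.3 -0.1 -0.1]
[332.30709584 254.73185165]
[303.68515005 428.78221981]
[ 6.15189281e+02 -1.90685246e-01 -1.13686838e-13]
```

View pics/p3.png

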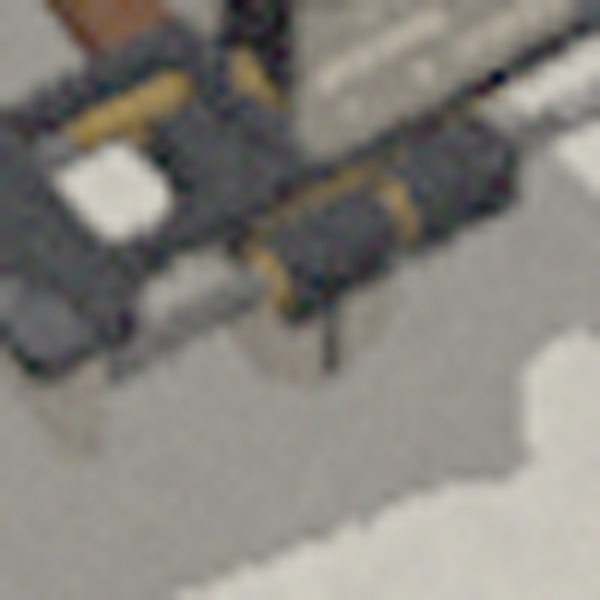

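Call:
send_rows(series="-1 0.03 0 0 0;-1 0.05 0 0 0")

```text
time: 11.02
tool_pos: [620.0, -10.2, -30.9]
tcp_rot: [0.837, 1.571, -0.735]
contact_force: [-1.6, -0.8, 5.3]
grip_width: 0.6
```

Call:
send_rows(series="-1 0.03 0 0 0;-1 0.05 0 0 0")

```text
time: 11.28
tool_pos: [620.1, -10.2, -31.0]
tcp_rot: [1.125, 1.57, -0.446]
contact_force: [-4.8, 0.9, 13.8]
grip_width: 0.5
```

Call:
send_rows(series="-1 0.03 0 0 0;-1 0.05 0 0 0")

```text
time: 11.52
tool_pos: [620.1, -10.2, -31.1]
tcp_rot: [1.173, 1.57, -0.398]
contact_force: [-9.4, 1.2, 24.9]
grip_width: 0.8
```

Call:
send_rows(series="-1 -0.12 0 0 0;-1 -0.12 0 0 0")

```text
time: 11.78
tool_pos: [620.2, -10.3, -30.2]
tcp_rot: [1.308, 1.57, -0.263]
contact_force: [-0.2, -1.0, -0.3]
grip_width: 0.6
```

Run:
```python
from h import *
s=capture("scene");rows([])
p=get_obs()["tool_pos"];q=proj(s,p);print(q)
x,y=int(q[0]),int(q[1]);bsave(s,"p4",(x-25,y-35,x+25,y+15),14)
print((proj(s,[620,-10,0])-[x-25,y-35])*14,x-25,y-35)
```

```text
t 11.82 pos [620.  -10.2 -30.6] jaw -90.0 grip 0.1 F [-0.1 -1.3 -0.3]
[332.31676975 254.94487985]
[358.93411729 411.45457267] 307 219
```

View pics/p4.png

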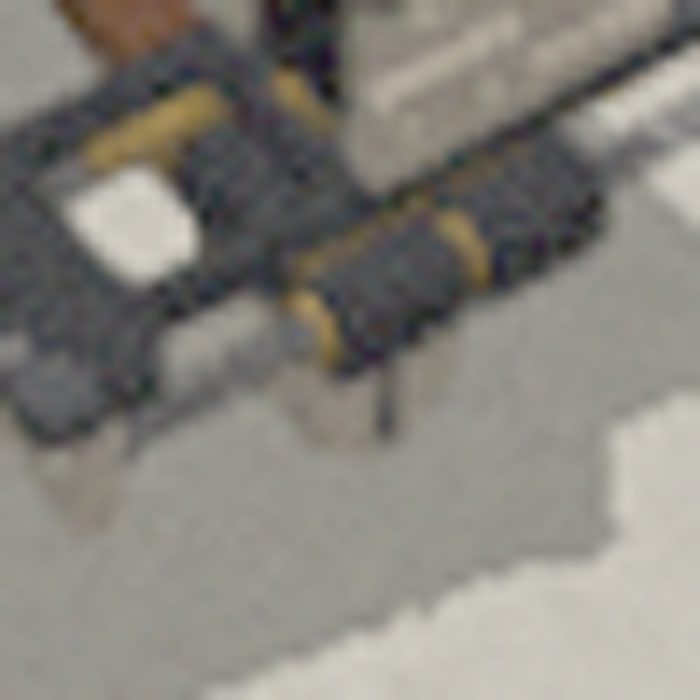

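```bash
cat >> h.py <<'E'
ZO=30.8
def trows(targets):
    """like rows, with z of the TRUE fingertip"""
    o=get_obs();print("true tip z %.1f"%(o["tool_pos"][2]+ZO))
    rows([(g[0],g[1],g[2]-ZO,*g[3:]) for g in targets])
E
python3 - <<'E'
from h import *
s=capture("scene")
def chk(p,ja,off,org,f):
    R=np.array([np.cos(np.radians(ja)),np.sin(np.radians(ja)),0]);ty=np.array([-R[1],R[0],0])
    for w in(-9.5,9.5):
        print(((proj(s,p+np.array([0,0,ZO])+off*R+w*ty)-org)*f).round())
print("s4 (190,420)");chk(np.array([417.7,-218.3,112]),-82.4,0,[200,150],8)
print("g0 (325,545) (580,412)")
for o in(-46,46):chk(np.array([127.26,-509.4,195.5]),-76,o,[0,90],7)
print("p4 (385,440)");chk(np.array([620,-10.2,-30.8]),-90,0,[307,219],14)
E
```

```text
s4 (190,420)
[166. 384.]
[199. 416.]
g0 (325,545) (580,412)
[550. 392.]
[575. 414.]
[304. 515.]
[329. 539.]
p4 (385,440)
[330. 380.]
[386. 444.]
```

Run:
```python
from h import *
trows([(620,-10,170),(413.9,-188.1,170,-82.4),(413.9,-188.1,110,-82.4)])
```

```text
true tip z 0.0
t 11.88 pos [619.8 -10.2 -30.8] jaw -90.0 grip 0.2 F [0.1 0.8 0.4]
(620, -10, 139.2) -> -5.67 0.00 -0.01 0.00
(413.9, -188.1, 139.2, -82.4) -> -5.66 -6.86 5.93 -1.52
(413.9, -188.1, 79.2, -82.4) -> -3.66 -6.86 5.93 -1.52
```

Call:
send_rows(series="0 -2 0 0 0;0 -4 0 0 0;0 -5.66 0 0 0;0 -5.66 -1.5 1.3 0;0 -5.66 -3 2.6 -0.5;0 -5.66 -4.5 3.9 -1;0 -5.66 -6 5.2 -1.52;0 -5.66 -6.86 5.93 -1.52")

```text
time: 12.88
tool_pos: [412.0, -189.2, 139.2]
tcp_rot: [-1.756, 1.57, 3.087]
contact_force: [1.0, 0.3, -0.5]
grip_width: 46.0
```

Call:
send_rows(series="0 0 0 0 0;0 1 0 0 0;0 2 0 0 0;0 2 0 0 0;-1 2 0 0 0;-1 2 0 0 0;-1 2 0 0 0;-1 2 0 0 0")

```text
time: 13.88
tool_pos: [414.6, -188.2, 80.1]
tcp_rot: [0.911, 1.569, -0.528]
contact_force: [1.5, 1.4, 4.2]
grip_width: 19.3
```

Run:
```python
from h import *
H=np.array([525.5,-173.5]);
o=get_obs();k=o["tool_pos"][:2];r=k-H;print(np.hypot(*r),np.degrees(np.arctan2(r[1],r[0])))
a0=np.arctan2(r[1],r[0])
rr=112.3
rows([(*(H+rr*np.array([np.cos(a0+b),np.sin(a0+b)])).round(1),o["tool_pos"][2]) for b in np.arange(1,9)*1.76/8])
```

```text
111.86829532699221 -172.42764056166897
t 13.88 pos [ 414.6 -188.2   80.1] jaw -82.4 grip 19.3 F [1.5 1.4 4.2]
(np.float64(420.1), np.float64(-212.2), np.float64(80.1104582534413)) -> 0.00 0.08 0.82 0.00
(np.float64(431.1), np.float64(-234.3), np.float64(80.1104582534413)) -> 0.00 0.34 1.59 0.00
(np.float64(446.6), np.float64(-253.4), np.float64(80.1104582534413)) -> 0.00 0.77 2.29 0.00
(np.float64(466.0), np.float64(-268.7), np.float64(80.1104582534413)) -> 0.00 1.34 2.88 0.00
(np.float64(488.2), np.float64(-279.4), np.float64(80.1104582534413)) -> 0.01 2.03 3.34 0.00
(np.float64(512.2), np.float64(-285.0), np.float64(80.1104582534413)) -> 0.01 2.80 3.63 0.00
(np.float64(536.9), np.float64(-285.2), np.float64(80.1104582534413)) -> 0.01 3.61 3.74 0.00
(np.float64(561.0), np.float64(-280.1), np.float64(80.1104582534413)) -> 0.01 4.43 3.68 0.00
```

Call:
send_rows(series="-1 -0.05 0.08 0.82 0;-1 -0.05 0.34 1.59 0;-1 -0.05 0.77 2.29 0;-1 -0.05 1.34 2.88 0;-1 -0.05 2.03 3.34 0;-1 -0.05 2.8 3.63 0;-1 -0.05 3.61 3.74 0;-1 -0.05 4.43 3.68 0")

```text
time: 14.88
tool_pos: [559.5, -278.8, 81.0]
tcp_rot: [-2.259, 1.566, 2.586]
contact_force: [-6.6, 6.4, 8.0]
grip_width: 18.9
```

Call:
send_rows(series="-1 0 0 0 0;-1 0 0 0 0;0 0 0 0 0;0 0 0 0 0;0 0 0 0 0;0 -1 0 0 0;0 -2 0 0 0;0 -3 0 0 0")

```text
time: 15.88
tool_pos: [560.2, -280.2, 171.8]
tcp_rot: [-0.459, 1.571, -1.898]
contact_force: [0.7, -0.6, 0.2]
grip_width: 46.1
```

Run:
```python
from h import *
t=capture("top");s=capture("scene");rows([])
save(t,"t6",(330,150,450,270),4);save(s,"s6",(180,150,320,290),4)
print(place_of(s,"lever_knob")[:2],place_of(t,"lever_knob")[:2])
```

```text
t 15.97 pos [ 562.  -281.3  174.7] jaw -82.4 grip 45.9 F [ 0.1 -0.5 -0. ]
[{'point': [563.6, -279.0, 135.3], 'score': 0.55}] [{'point': [466.6, 179.2, 4.3], 'score': 0.37}]
```

View pics/s6.png

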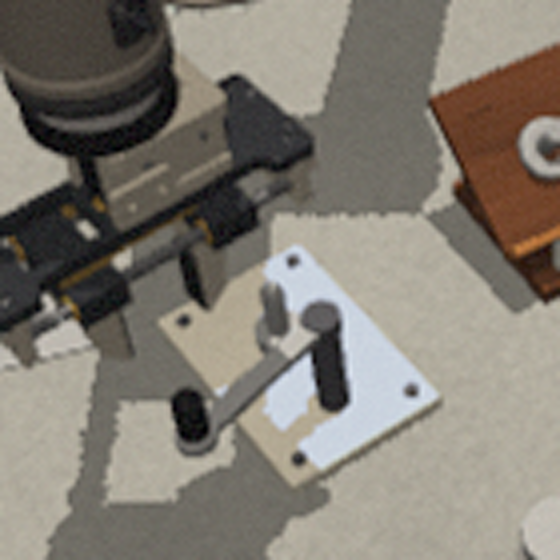

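Run:
```python
from h import *
t=capture("top");s=capture("scene")
print("post tip pred",(proj(s,[457.7,-177.9,72])-[180,150])*4)
trows([(480.5,316.7,160,-91.5),(480.5,316.7,84.5,-91.5)])
```

```text
post tip pred [269.92658778 283.08472058]
true tip z 200.2
t 16.18 pos [ 559.7 -279.6  169.4] jaw -82.4 grip 46.1 F [ 0.3 -0.5 -0. ]
(480.5, 316.7, 129.2, -91.5) -> 1.37 0.00 -20.05 1.81
(480.5, 316.7, 53.7, -91.5) -> 3.89 0.01 -20.05 1.81
```

View pics/t6.png

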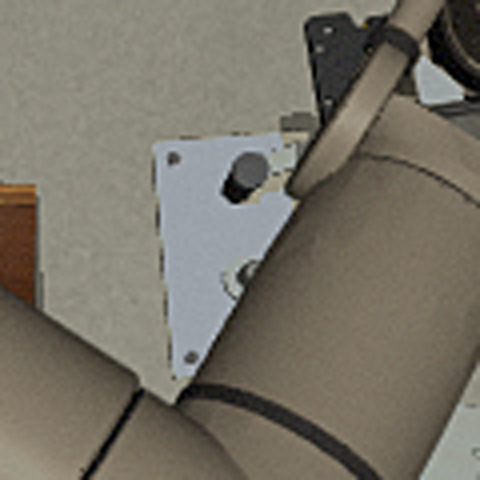

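Call:
send_rows(series="0.6 0 0 -2 0;0.6 0 0 -4 0;0.6 0 0 -6 0.5;0.6 0 0 -8 1;0.6 0 0 -10 1.5;0.6 0 0 -12 1.81;0.6 0 0 -14 1.81;0.6 0.5 0 -16 1.81")

```text
time: 17.18
tool_pos: [496.8, 197.7, 155.5]
tcp_rot: [1.577, 1.57, -0.02]
contact_force: [1.0, -0.2, -0.7]
grip_width: 73.6
```

Call:
send_rows(series="0.6 0 0 -2 0;0.6 0 0 -4 0;0.6 0.5 0 -4 0;0.6 0.5 0 -4 0")

```text
time: 17.68
tool_pos: [498.6, 314.9, 138.2]
tcp_rot: [-1.016, 1.565, -2.612]
contact_force: [0.3, 0.7, -0.6]
grip_width: 73.7
```

Run:
```python
from h import *
s=capture("scene");trows([(480.5,316.7,84.5,-91.5)])
save(s,"s7",(340,70,460,190),5)
```

```text
true tip z 170.1
t 17.73 pos [499.4 314.5 139.3] jaw -91.5 grip 73.6 F [ 0.3 -0.1  0. ]
(480.5, 316.7, 53.7, -91.5) -> 2.86 -0.62 -0.06 -0.00
```

View pics/s7.png

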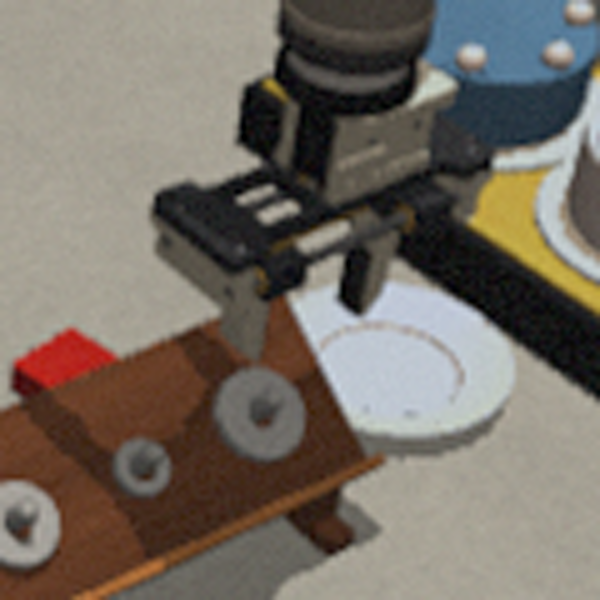

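Call:
send_rows(series="0.6 0 -0.62 -0.06 0;0.6 1.5 -0.62 -0.06 0;0.6 2.4 -0.62 -0.06 0;0.6 2.4 -0.62 -0.06 0;0.6 2.4 -0.62 -0.06 0")

```text
time: 18.35
tool_pos: [482.8, 317.6, 70.3]
tcp_rot: [1.963, 1.569, 0.365]
contact_force: [0.2, 0.1, 1.5]
grip_width: 72.9
```

Run:
```python
from h import *
s=capture("scene");trows([(480.5,316.7,84.5,-91.5)])
save(s,"s8",(355,100,430,175),8)
```

```text
true tip z 101.3
t 18.40 pos [482.9 317.9  70.5] jaw -91.5 grip 73.2 F [-0.1 -0.1  0.3]
(480.5, 316.7, 53.7, -91.5) -> 0.56 -0.08 0.04 -0.01
```

View pics/s8.png

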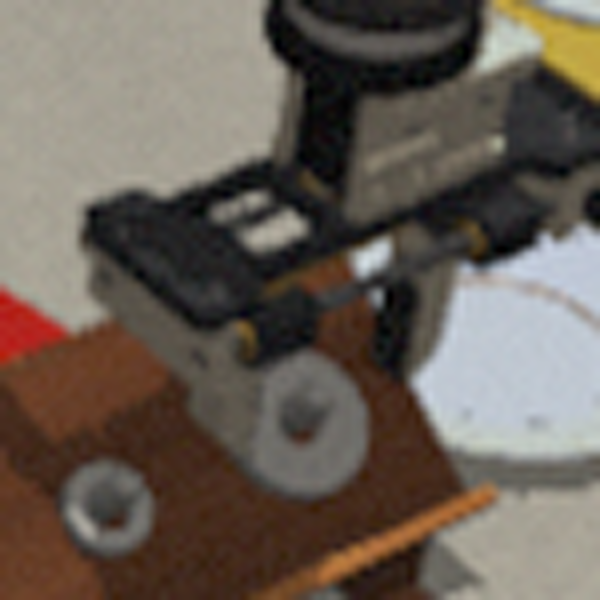

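Call:
send_rows(series="0.6 0.3 -0.06 0.02 0;0.6 0.54 -0.06 0.02 0;0.6 0.54 -0.06 0.02 0;-1 0.54 -0.06 0.02 0;-1 0.54 -0.06 0.02 0;-1 0.54 -0.06 0.02 0")

```text
time: 19.15
tool_pos: [480.9, 317.8, 53.2]
tcp_rot: [1.921, 1.568, 0.325]
contact_force: [3.5, 0.8, 5.3]
grip_width: 57.8
```

Run:
```python
from h import *
s=capture("scene");trows([])
save(s,"s9",(355,100,430,175),8)
```

```text
true tip z 84.0
t 19.20 pos [480.9 317.8  53.2] jaw -91.5 grip 57.7 F [3.6 0.3 5.1]
```

View pics/s9.png

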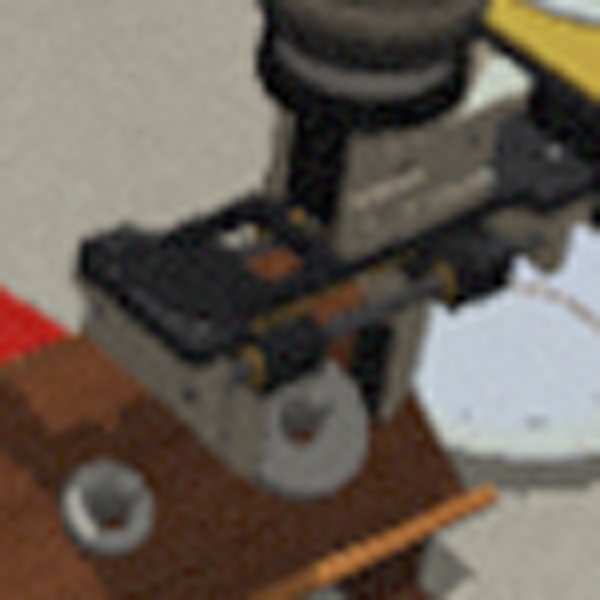

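Call:
send_rows(series="-1 0 0 0 0;-1 0 0 0 0;-1 -0.3 0.21 0 0;-1 -0.6 0.42 0 0;-1 -0.9 0.63 0 0;-1 -1.23 0.86 0 0;-1 -1.23 0.86 0 0")

```text
time: 20.08
tool_pos: [506.7, 317.1, 90.5]
tcp_rot: [1.985, 1.569, 0.388]
contact_force: [-0.1, 0.4, -2.2]
grip_width: 57.8
```

Run:
```python
from h import *
s=capture("scene");trows([])
save(s,"s10",(355,100,430,175),8)
```

```text
true tip z 120.7
t 20.12 pos [505.9 316.9  89.9] jaw -91.5 grip 57.8 F [-0.2 -0.1 -1.9]
```

View pics/s10.png

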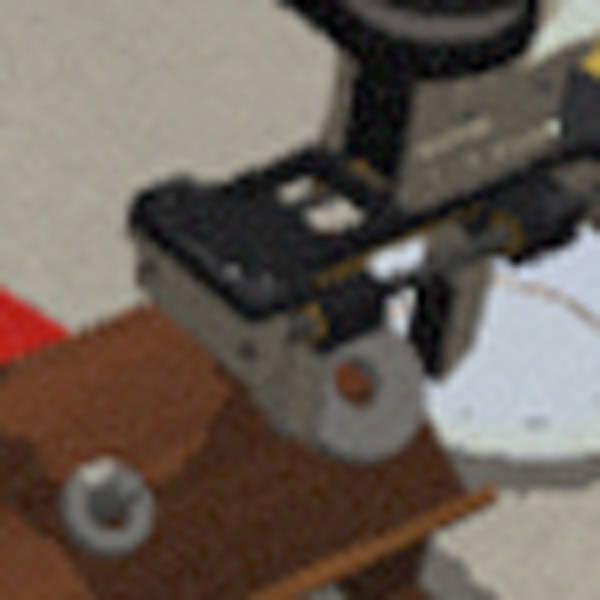

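Run:
```python
from h import *
trows([(610,300,130,-90),(610,20,130,-90),(610,20,30,-90)])
```

```text
true tip z 120.7
t 20.12 pos [505.9 316.9  89.9] jaw -91.5 grip 57.8 F [-0.2 -0.1 -1.9]
(610, 300, 99.2, -90) -> -0.31 3.48 0.47 -0.30
(610, 20, 99.2, -90) -> -0.31 3.73 9.80 -0.30
(610, 20, -0.8000000000000007, -90) -> 3.02 3.72 9.80 -0.30
```

Call:
send_rows(series="-1 -0.3 1.5 0 0;-1 -0.3 3 0.5 0;-1 -0.3 3.6 2 0;-1 -0.3 3.7 4 -0.3;-1 -0.3 3.73 6 -0.3;-1 -0.3 3.73 8 -0.3;-1 -0.3 3.73 9.8 -0.3;-1 -0.3 3.73 9.8 -0.3")

```text
time: 21.12
tool_pos: [609.4, 16.2, 98.2]
tcp_rot: [-1.004, 1.569, -2.579]
contact_force: [-0.1, -0.2, -3.4]
grip_width: 57.8
```

Call:
send_rows(series="-1 1 0 0 0;-1 2 0 0 0;-1 3 0 0 0;-1 3.3 0 0 0")

```text
time: 21.62
tool_pos: [608.1, 21.3, -2.6]
tcp_rot: [-1.704, 1.566, 3.01]
contact_force: [-0.4, 0.5, -2.2]
grip_width: 57.6
```

Run:
```python
from h import *
s=capture("scene");trows([(610,20,1.5,-90)])
q=proj(s,[610,20,20]);x,y=int(q[0]),int(q[1]);save(s,"s11",(x-35,y-45,x+35,y+25),8)
```

```text
true tip z 28.2
t 21.68 pos [608.4  21.1  -2.6] jaw -89.9 grip 57.8 F [-0.  -1.3 -2.5]
(610, 20, -29.3, -90) -> 0.89 0.06 0.04 0.01
```

View pics/s11.png

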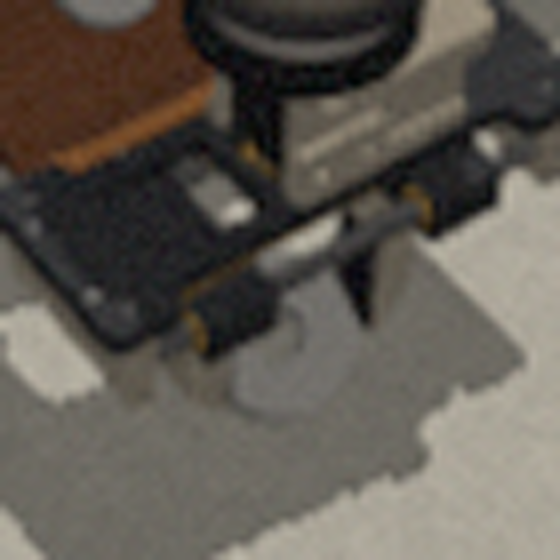

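Lower in small steps, letting the counter level the ring.

Call:
send_rows(series="-1 0.2 0 0 0;-1 0.35 0 0 0;-1 0.45 0 0 0")

```text
time: 22.05
tool_pos: [610.3, 20.1, -13.4]
tcp_rot: [1.391, 1.57, -0.179]
contact_force: [-3.4, 1.6, 4.3]
grip_width: 58.0
```

Call:
send_rows(series="-1 0.1 0 0 0;-1 0.2 0 0 0;-1 0.25 0 0 0")

```text
time: 22.42
tool_pos: [608.6, 20.2, -19.9]
tcp_rot: [-1.551, 1.569, -3.122]
contact_force: [-8.2, -0.4, 10.5]
grip_width: 57.8
```

Call:
send_rows(series="-1 0.05 0 0 0;-1 0.1 0 0 0;-1 0.14 0 0 0")

```text
time: 22.8
tool_pos: [609.1, 20.1, -24.3]
tcp_rot: [-1.49, 1.57, -3.06]
contact_force: [-5.6, -0.1, 7.1]
grip_width: 58.0
```

Call:
send_rows(series="-1 0.05 0 0 0;-1 0.1 0 0 0;-1 0.13 0 0 0;-1 0.13 0 0 0")

```text
time: 23.3
tool_pos: [609.2, 20.0, -28.5]
tcp_rot: [-1.428, 1.57, -2.998]
contact_force: [-4.6, -0.2, 6.7]
grip_width: 57.5
```

Run:
```python
from h import *
s=capture("scene");trows([(610,20,1.5,-90)])
q=proj(s,[610,20,20]);x,y=int(q[0]),int(q[1]);save(s,"s12",(x-35,y-45,x+35,y+25),8)
```

```text
true tip z 2.3
t 23.35 pos [609.3  20.1 -28.5] jaw -90.0 grip 57.9 F [-5.2 -0.3  5.9]
(610, 20, -29.3, -90) -> 0.03 0.02 0.00 0.01
```

View pics/s12.png

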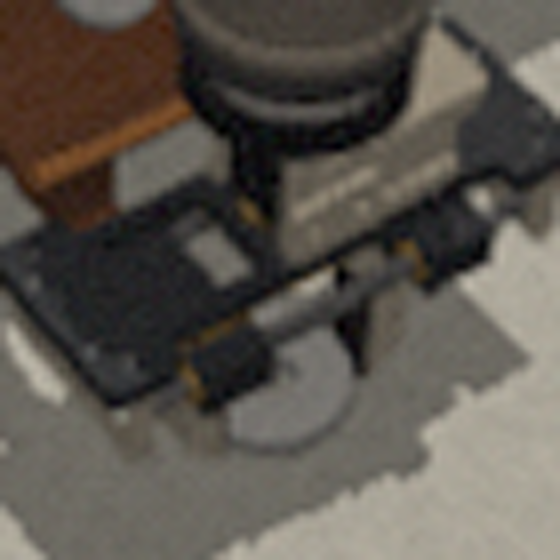

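Call:
send_rows(series="0.6 0 0 0 0;0.6 0 0 0 0;0.6 0 0 0 0;0.6 -1.5 0 0 0;0.6 -3 0 0 0;0.6 -4 -1 0 0;0.6 -4 -2 0 0;0.6 -4 -2 0 0")

```text
time: 24.35
tool_pos: [548.5, 20.2, 91.0]
tcp_rot: [-1.471, 1.57, -3.042]
contact_force: [0.7, 0.1, -0.8]
grip_width: 73.3
```

```bash
cat >> h.py <<'E'
def findring(c,guess,zt,rout,name,half=26,s=10):
    """save crop; returns org"""
    q=proj(c,[guess[0],guess[1],zt]);x,y=int(q[0])-half,int(q[1])-half
    im=cv2.cvtColor(np.array(c["pixels"]),cv2.COLOR_RGB2BGR)[y:y+2*half,x:x+2*half]
    im=cv2.resize(im,None,fx=s,fy=s,interpolation=cv2.INTER_CUBIC)
    for r in(rout,10):
        P=[(proj(c,[guess[0]+r*np.cos(a),guess[1]+r*np.sin(a),zt])-[x,y]+.5)*s for a in np.linspace(0,6.283,60)]
        cv2.polylines(im,[np.int32(P)],True,(0,0,255) if r==rout else (0,255,0),1)
    cv2.imwrite("pics/"+name+".png",im); return x,y
def ringmask(c,guess,z,r):
    q=proj(c,[guess[0],guess[1],z])
    for d in cut_out(c,"ring_a")+cut_out(c,"collar"):
        m=np.array(d["pixels"]);ys,xs=np.nonzero(m)
        if len(xs) and np.hypot(xs.mean()-q[0],ys.mean()-q[1])<12: 
            e=ray(c,(xs.mean(),ys.mean()),z);print("mask",len(xs),round(d["score"],2),e.round(1))
E
python3 - <<'E'
from h import *
s=capture("scene");t=capture("top");trows([])
findring(s,(606,20),10,30,"s13");ringmask(s,(606,20),8,30)
findring(t,(606,20),10,30,"t13");ringmask(t,(606,20),8,30)
E
```

```text
true tip z 121.5
t 24.45 pos [550.6  20.   90.7] jaw -90.0 grip 73.4 F [ 0.3  0.1 -0. ]
mask 289 0.61 [603.   18.3   8. ]
```

View pics/s13.png

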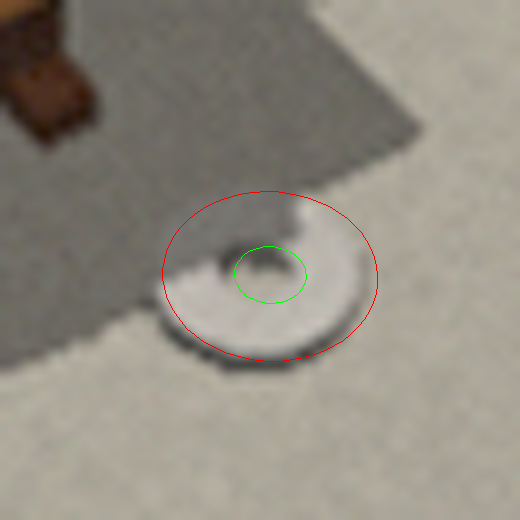

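View pics/t13.png

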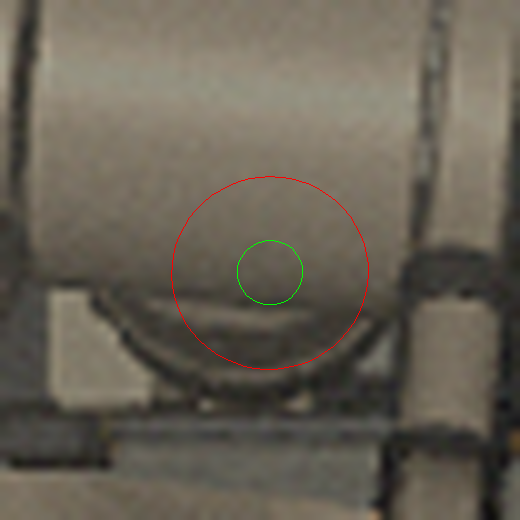

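Run:
```python
from h import *
s=capture("scene")
q=proj(s,[606,20,10]);print(ray(s,q+np.array([-1.25,-0.9]),10))
findring(s,(601.5,17.5),10,29,"s14")
trows([])
```

```text
[601.44751049  19.00134336  10.        ]
true tip z 120.8
t 24.70 pos [550.4  20.   90. ] jaw -90.0 grip 73.5 F [ 0.8 -1.   0.5]
```

View pics/s14.png

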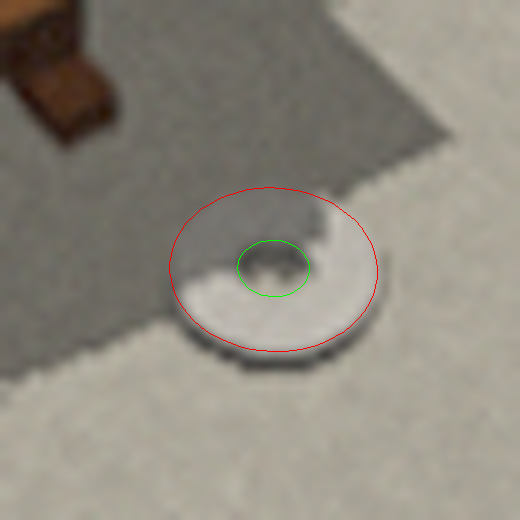

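Run:
```python
from h import *
trows([(602.5,20,40,-90),(602.5,20,1.7,-90)])
```

```text
true tip z 120.8
t 24.70 pos [550.4  20.   90. ] jaw -90.0 grip 73.5 F [ 0.8 -1.   0.5]
(602.5, 20, 9.2, -90) -> 2.69 1.74 0.00 0.01
(602.5, 20, -29.1, -90) -> 3.97 1.74 0.00 0.01
```

Call:
send_rows(series="0.6 0 1 0 0;0.6 0.5 1.74 0 0;0.6 2 1.74 0 0;0.6 3 1.74 0 0;0.6 3.6 1.74 0 0;0.6 3.97 1.74 0 0;0.6 3.97 1.74 0 0")

```text
time: 25.58
tool_pos: [602.2, 20.1, -28.7]
tcp_rot: [-1.237, 1.571, -2.808]
contact_force: [-0.7, 0.3, -0.0]
grip_width: 72.8
```

Call:
send_rows(series="-1 0 0 0 0;-1 0 0 0 0;-1 0 0 0 0;-1 0 0 0 0;-1 0 0 0 0")

```text
time: 26.2
tool_pos: [602.9, 20.0, -27.6]
tcp_rot: [1.423, 1.569, -0.147]
contact_force: [-0.7, 0.3, 4.8]
grip_width: 57.7
```

Call:
send_rows(series="-1 -1 0 0 0;-1 -2 0 0 0;-1 -3 0 0 0;-1 -3.5 0 0 0;-1 -3.5 0 0 0")

```text
time: 26.82
tool_pos: [602.4, 20.1, 76.9]
tcp_rot: [1.42, 1.57, -0.15]
contact_force: [0.5, -0.6, -2.3]
grip_width: 57.9
```

Run:
```python
from h import *
s=capture("scene");trows([(457.7,-177.9,115,-86.3)])
q=proj(s,[603,20,110]);x,y=int(q[0]),int(q[1]);save(s,"s15",(x-35,y-45,x+35,y+25),8)
```

```text
true tip z 106.5
t 26.88 pos [601.7  20.2  75.7] jaw -90.0 grip 58.0 F [ 0.1 -0.3 -2.5]
(457.7, -177.9, 84.2, -86.3) -> -0.28 -4.80 6.60 -0.73
```

View pics/s15.png

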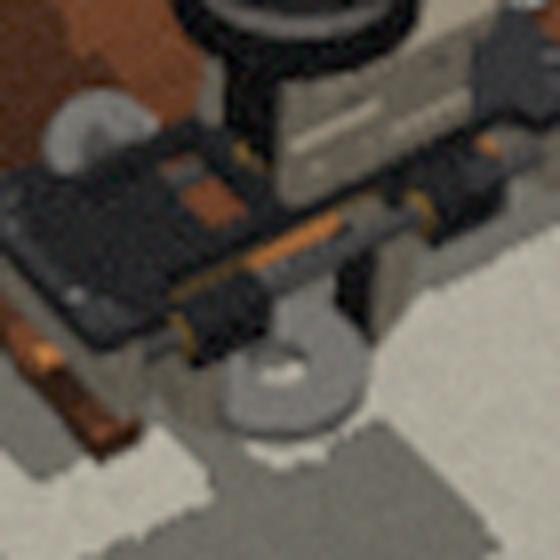

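Call:
send_rows(series="-1 -1.1 0 0 0;-1 -1.1 -1 1.5 0;-1 -1.1 -2 3 -0.3;-1 -1.1 -3.2 4.5 -0.73;-1 -1.1 -4.8 6 -0.73;-1 -1.1 -4.8 6.6 -0.73;-1 -1.1 -4.8 6.6 -0.73;-1 -0.5 -4.8 6.6 -0.73")

```text
time: 27.88
tool_pos: [458.9, -177.8, 91.2]
tcp_rot: [1.223, 1.57, -0.284]
contact_force: [-0.4, -0.7, -2.5]
grip_width: 57.7
```

```bash
cat >> h.py <<'E'
def mark(c,pts,box,n,s=8):
    x0,y0,x1,y1=box
    im=cv2.cvtColor(np.array(c["pixels"]),cv2.COLOR_RGB2BGR)[y0:y1,x0:x1].astype(float)
    im=(255*(im/255)**.7).astype(np.uint8);im=cv2.resize(im,None,fx=s,fy=s,interpolation=cv2.INTER_CUBIC)
    for p in pts:
        q=(proj(c,p)-[x0,y0]+.5)*s;cv2.circle(im,(int(q[0]),int(q[1])),2,(0,0,255),-1)
    cv2.imwrite("pics/"+n+".png",im)
E
python3 - <<'E'
from h import *
s=capture("scene");t=capture("top");trows([(457.7,-177.9,78,-86.3)])
p=get_obs()["tool_pos"]+[0,0,ZO+3.5]
mark(s,[[457.7,-177.9,72],[457.7,-177.9,26],p],(210,165,290,240),"s16")
mark(t,[[457.7,-177.9,72],[457.7,-177.9,26],p],(350,170,430,250),"t16")
E
```

```text
true tip z 120.0
t 27.98 pos [ 457.  -176.3   89.2] jaw -86.3 grip 57.8 F [ 0.3  0.7 -2.4]
(457.7, -177.9, 47.2, -86.3) -> 1.40 0.03 0.06 0.00
```

View pics/s16.png

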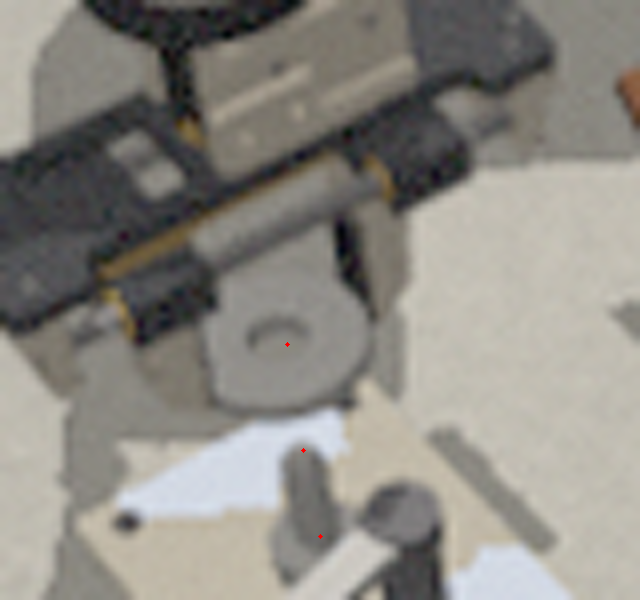

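View pics/t16.png

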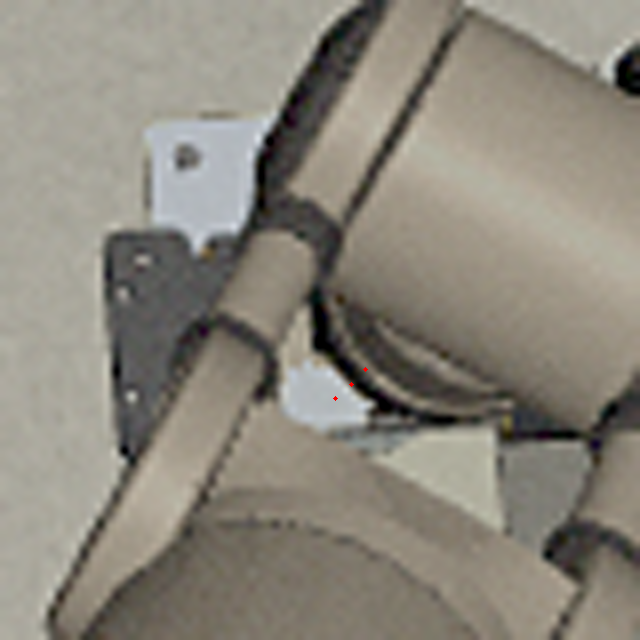

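Call:
send_rows(series="-1 0.5 0.03 0.03 0;-1 1 0.03 0.03 0;-1 1.4 0.03 0.03 0;-1 1.6 0.03 0.03 0;-1 1.7 0.03 0.03 0")

```text
time: 28.6
tool_pos: [459.2, -178.7, 40.1]
tcp_rot: [-1.947, 1.571, 2.829]
contact_force: [0.5, -0.1, -1.5]
grip_width: 57.4
```

Call:
send_rows(series="-1 0.15 0 0 0;-1 0.3 0 0 0;-1 0.4 0 0 0;-1 0.4 0 0 0")

```text
time: 29.1
tool_pos: [459.1, -178.8, 28.3]
tcp_rot: [-1.78, 1.571, 2.996]
contact_force: [-0.2, -1.0, -1.6]
grip_width: 57.4
```

Run:
```python
from h import *
s=capture("scene");trows([(457.7,-177.9,29,-86.3)])
mark(s,[],(210,165,290,240),"s17")
```

```text
true tip z 59.2
t 29.15 pos [ 459.2 -178.8   28.4] jaw -86.3 grip 58.0 F [ 0.1  0.1 -2. ]
(457.7, -177.9, -1.8000000000000007, -86.3) -> 1.01 -0.05 -0.03 -0.01
```

View pics/s17.png

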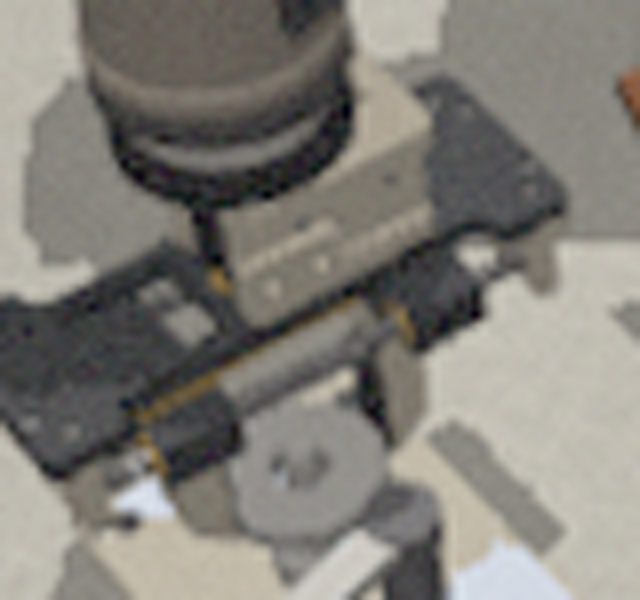

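Call:
send_rows(series="-1 0 -0.04 -0.04 0;-1 0.2 -0.04 -0.04 0;-1 0.4 -0.04 -0.04 0;-1 0.5 -0.04 -0.04 0;-1 0.5 -0.04 -0.04 0")

```text
time: 29.78
tool_pos: [457.7, -177.6, 13.0]
tcp_rot: [-2.022, 1.57, 2.755]
contact_force: [-0.1, 0.0, -1.7]
grip_width: 57.9
```

Call:
send_rows(series="-1 0.15 0 0 0;-1 0.3 0 0 0;-1 0.4 0 0 0;-1 0.4 0 0 0")

```text
time: 30.28
tool_pos: [457.7, -177.6, 1.1]
tcp_rot: [-2.092, 1.57, 2.684]
contact_force: [0.7, 0.7, -1.9]
grip_width: 57.7
```

Run:
```python
from h import *
s=capture("scene");trows([(457.7,-177.9,29,-86.3)])
mark(s,[],(210,165,290,240),"s18")
```

```text
true tip z 32.1
t 30.32 pos [ 457.8 -177.7    1.3] jaw -86.3 grip 57.6 F [ 0.1  0.9 -2.1]
(457.7, -177.9, -1.8000000000000007, -86.3) -> 0.10 -0.01 0.01 -0.00
```

View pics/s18.png

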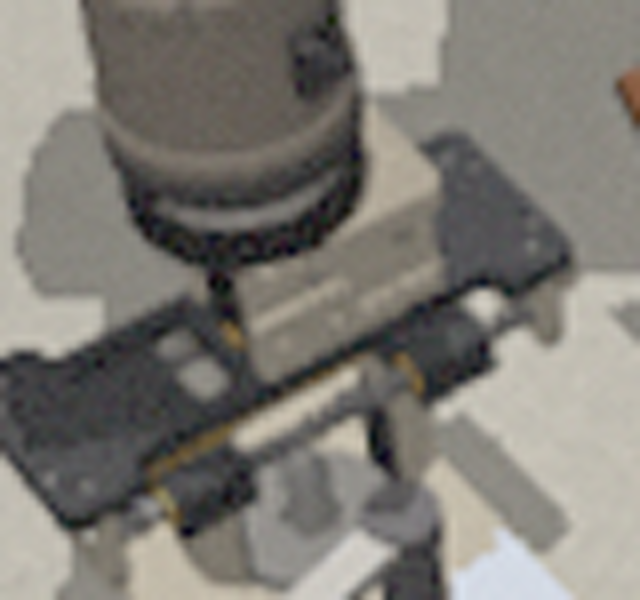

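Call:
send_rows(series="-1 0.1 0 0 0;-1 0.1 0 0 0;0.6 0.1 0 0 0;0.6 0.1 0 0 0;0.6 0.1 0 0 0;0.6 -1.2 0 0 0;0.6 -2.8 0 0 0;0.6 -4 0 0 0")

```text
time: 31.32
tool_pos: [458.2, -177.9, 123.4]
tcp_rot: [0.942, 1.569, -0.564]
contact_force: [0.6, -0.7, 0.1]
grip_width: 73.7
```

Run:
```python
from h import *
s=capture("scene");mark(s,[],(210,165,290,240),"s19")
# next ring b: centre est 469.9,133,87 ; pads +6.5
trows([(560,-60,160,-91.5),(476.5,133.3,160,-91.5),(476.5,133.3,84,-91.5)])
```

```text
true tip z 158.4
t 31.38 pos [ 460.4 -179.   127.6] jaw -86.3 grip 73.4 F [ 1.9 -0.8  3.1]
(560, -60, 129.2, -91.5) -> -0.05 3.57 -3.75 1.04
(476.5, 133.3, 129.2, -91.5) -> -0.10 1.21 -10.35 1.04
(476.5, 133.3, 53.2, -91.5) -> 2.44 1.19 -10.37 1.04
```

View pics/s19.png

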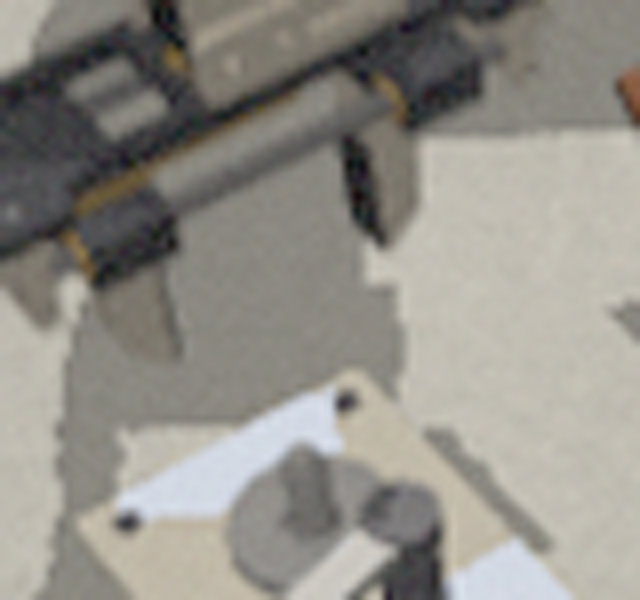

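Call:
send_rows(series="0.6 -0.1 0.3 -2 0;0.6 -0.1 0.6 -4 0.5;0.6 -0.1 1.2 -6 1.04;0.6 -0.1 1.2 -8 1.04;0.6 -0.1 1.2 -10.36 1.04;0.6 -0.1 1.2 -10.36 1.04;0.6 1 1.2 -10.36 1.04;0.6 1.7 1.2 -10.36 1.04")

```text
time: 32.38
tool_pos: [473.5, 134.2, 69.2]
tcp_rot: [-0.989, 1.57, -2.587]
contact_force: [0.4, 0.1, 0.4]
grip_width: 73.9
```

Call:
send_rows(series="0.6 0 0 0 0;0.6 0 0 0 0;0.6 0 0 0 0")

```text
time: 32.75
tool_pos: [474.7, 134.5, 71.4]
tcp_rot: [1.638, 1.569, 0.041]
contact_force: [-0.3, 0.0, 0.6]
grip_width: 73.4
```

Run:
```python
from h import *
s=capture("scene");trows([(476.5,133.3,84.5,-91.5)])
mark(s,[],(305,130,380,205),"s20")
```

```text
true tip z 102.1
t 32.80 pos [474.6 134.6  71.3] jaw -91.5 grip 73.5 F [-0.3 -0.2  1.3]
(476.5, 133.3, 53.7, -91.5) -> 0.59 0.06 0.04 -0.01
```

View pics/s20.png

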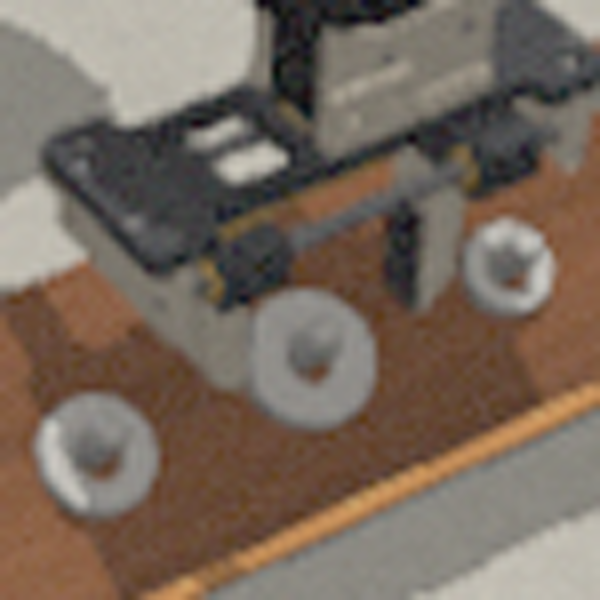

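Call:
send_rows(series="0.6 0.3 0.06 0.04 0;0.6 0.58 0.06 0.04 0;0.6 0.58 0.06 0.04 0;-1 0.58 0.06 0.04 0;-1 0.58 0.06 0.04 0;-1 0.58 0.06 0.04 0;-1 0.58 0.06 0.04 0;-1 0.58 0.06 0.04 0")

```text
time: 33.8
tool_pos: [476.2, 133.6, 53.1]
tcp_rot: [1.625, 1.57, 0.027]
contact_force: [4.2, -0.4, 2.8]
grip_width: 49.9
```

Call:
send_rows(series="-1 0 0 0 0;-1 -0.3 0.21 0 0;-1 -0.6 0.42 0 0;-1 -0.9 0.63 0 0;-1 -1.23 0.86 0 0;-1 -1.23 0.86 0 0")

```text
time: 34.55
tool_pos: [502.6, 132.8, 90.8]
tcp_rot: [1.66, 1.569, 0.063]
contact_force: [0.1, 0.2, 0.1]
grip_width: 50.1
```

Run:
```python
from h import *
s=capture("scene");trows([(610,130,130,-90),(610,20,130,-90),(610,20,30,-90)])
mark(s,[],(305,130,380,205),"s21")
```

```text
true tip z 120.9
t 34.60 pos [501.7 132.8  90.1] jaw -91.5 grip 49.8 F [ 0.2  0.3 -1. ]
(610, 130, 99.2, -90) -> -0.30 3.61 -0.00 -0.31
(610, 20, 99.2, -90) -> -0.30 3.71 3.66 -0.31
(610, 20, -0.8000000000000007, -90) -> 3.03 3.71 3.66 -0.31
```

View pics/s21.png

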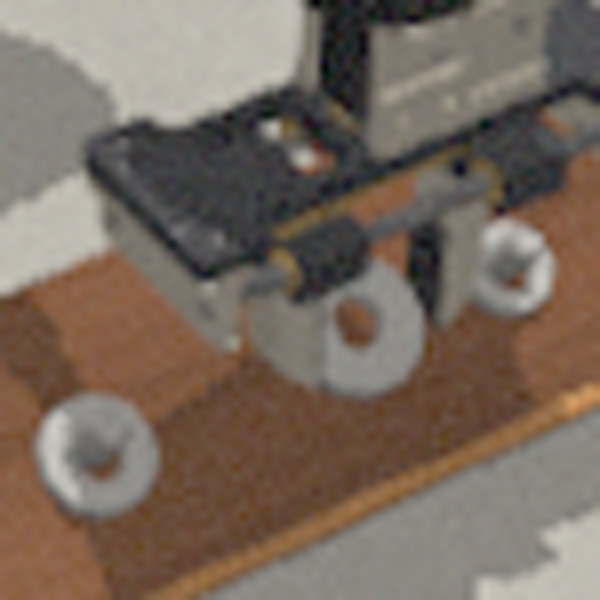

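Call:
send_rows(series="-1 -0.3 1.5 0 0;-1 -0.3 3 0 0;-1 -0.3 3.6 1.5 -0.3;-1 -0.3 3.71 3.66 -0.3;-1 -0.3 3.71 3.66 -0.3;-1 1 3.71 3.66 -0.3;-1 2.3 3.71 3.66 -0.3;-1 3 3.71 3.66 -0.3")

```text
time: 35.6
tool_pos: [607.8, 21.2, -2.7]
tcp_rot: [-1.72, 1.566, 2.992]
contact_force: [0.6, 0.4, -0.5]
grip_width: 49.5
```

Call:
send_rows(series="-1 0.1 0 0 0;-1 0.2 0 0 0;-1 0.3 0 0 0;-1 0.4 0 0 0;-1 0.5 0 0 0;-1 0.5 0 0 0")

```text
time: 36.35
tool_pos: [609.8, 20.1, -15.1]
tcp_rot: [0.042, 1.571, -1.529]
contact_force: [0.1, 0.9, -1.1]
grip_width: 49.6
```

Run:
```python
from h import *
s=capture("scene");trows([(610,20,2.3,-90)])
q=proj(s,[610,20,20]);x,y=int(q[0]),int(q[1]);mark(s,[],(x-35,y-45,x+35,y+25),"s22")
```

```text
true tip z 15.7
t 36.40 pos [609.9  20.1 -15.1] jaw -90.0 grip 49.7 F [ 0.4 -0.1 -0.9]
(610, 20, -28.5, -90) -> 0.45 0.00 0.00 -0.01
```

View pics/s22.png

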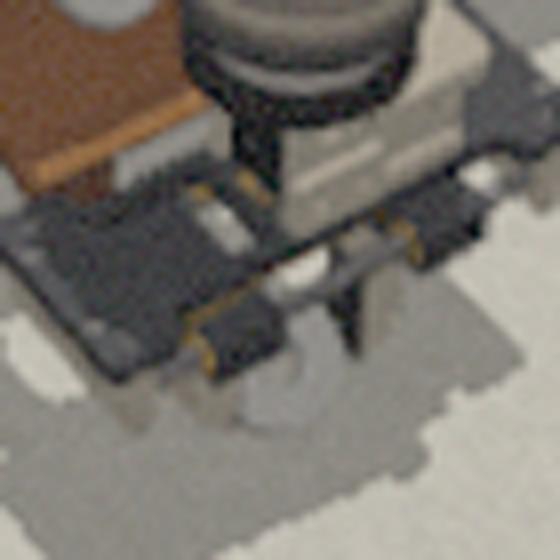

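Call:
send_rows(series="-1 0.08 0 0 0;-1 0.16 0 0 0;-1 0.24 0 0 0;-1 0.32 0 0 0;-1 0.4 0 0 0;-1 0.46 0 0 0;-1 0.46 0 0 0")

```text
time: 37.28
tool_pos: [608.6, 20.2, -28.1]
tcp_rot: [-1.538, 1.569, -3.109]
contact_force: [-5.4, 0.3, 8.8]
grip_width: 49.8
```

Run:
```python
from h import *
s=capture("scene");trows([(610,20,2.0,-90)])
q=proj(s,[610,20,20]);x,y=int(q[0]),int(q[1]);mark(s,[],(x-35,y-45,x+35,y+25),"s23")
```

```text
true tip z 2.7
t 37.33 pos [608.6  20.2 -28.1] jaw -90.0 grip 49.9 F [-6.   0.8  8.5]
(610, 20, -28.8, -90) -> 0.02 0.05 0.01 -0.00
```

View pics/s23.png

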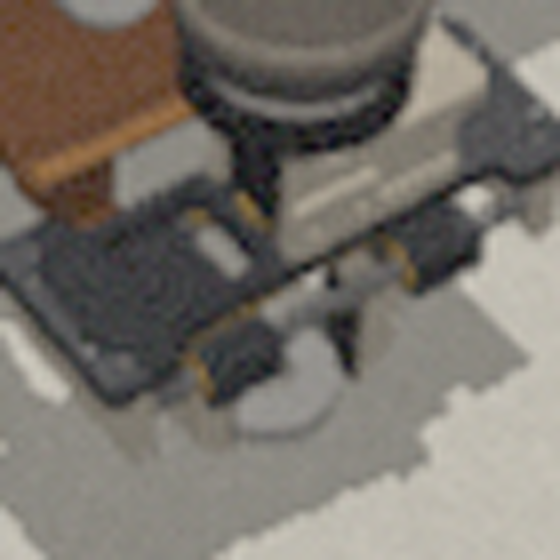

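Call:
send_rows(series="0.5 0 0 0 0;0.5 0 0 0 0;0.5 0 0 0 0;0.5 -1.5 0 0 0;0.5 -3 0 0 0;0.5 -4 -1 0 0;0.5 -4 -2 0 0;0.5 -4 -2 0 0")

```text
time: 38.33
tool_pos: [548.4, 20.3, 91.6]
tcp_rot: [-1.504, 1.57, -3.076]
contact_force: [0.5, 0.6, -0.5]
grip_width: 69.1
```

Run:
```python
from h import *
s=capture("scene")
findring(s,(601.5,19),10,26,"s24");ringmask(s,(601.5,19),8,26)
trows([(602,20,1.9,-90)])
```

```text
mask 191 0.54 [602.2  17.6   8. ]
true tip z 121.8
t 38.48 pos [550.7  20.   91. ] jaw -90.0 grip 68.9 F [ 0.1  1.  -0.1]
(602, 20, -28.900000000000002, -90) -> 4.00 1.71 -0.00 -0.01
```

View pics/s24.png

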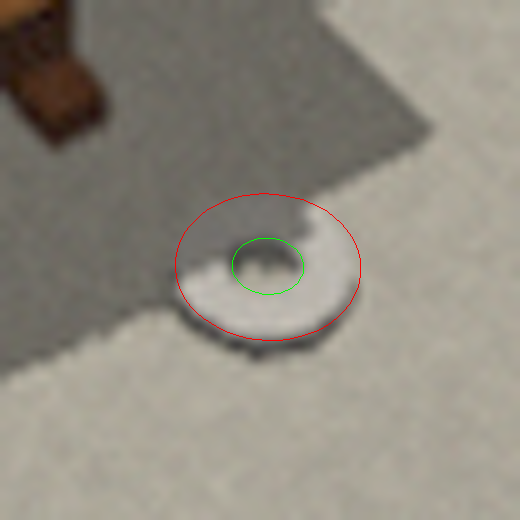

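Call:
send_rows(series="0.5 0 1 0 0;0.5 0.5 1.71 0 0;0.5 2 1.71 0 0;0.5 3 1.71 0 0;0.5 3.6 1.71 0 0;0.5 3.98 1.71 0 0;0.5 3.98 1.71 0 0;-1 3.98 1.71 0 0")

```text
time: 39.48
tool_pos: [602.0, 20.0, -27.2]
tcp_rot: [1.429, 1.569, -0.143]
contact_force: [0.5, 0.7, 0.4]
grip_width: 63.2
```

Call:
send_rows(series="-1 0 0 0 0;-1 0 0 0 0;-1 0 0 0 0;-1 0 0 0 0;-1 -1 0 0 0;-1 -2 0 0 0;-1 -4 0 0 0;-1 -4.5 0 0 0")

```text
time: 40.48
tool_pos: [603.1, 20.0, 110.7]
tcp_rot: [1.468, 1.564, -0.103]
contact_force: [0.5, 0.3, -1.4]
grip_width: 50.0
```

Run:
```python
from h import *
s=capture("scene");trows([(457.7,-177.7,138,-86.3)])
q=proj(s,[603,20,130]);x,y=int(q[0]),int(q[1]);mark(s,[],(x-35,y-45,x+35,y+25),"s25")
```

```text
true tip z 141.6
t 40.52 pos [603.   20.  110.8] jaw -90.0 grip 50.1 F [ 0.9 -0.1  0. ]
(457.7, -177.7, 107.2, -86.3) -> 0.09 -4.84 6.59 -0.74
```

View pics/s25.png

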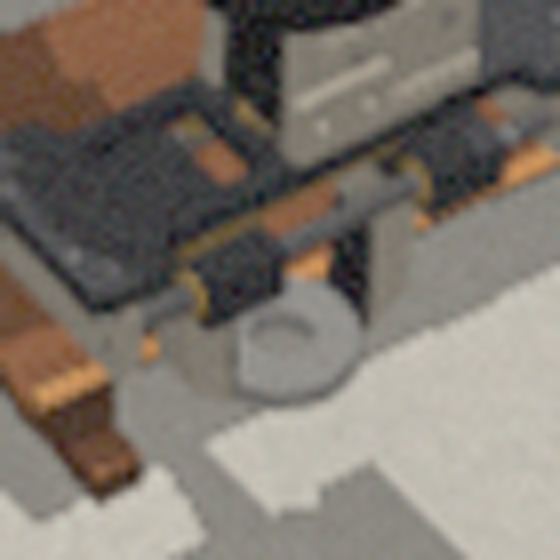

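Call:
send_rows(series="-1 0 -1 1.5 0;-1 0 -2 3 -0.3;-1 0 -3.2 4.5 -0.74;-1 0 -4.84 6 -0.74;-1 0 -4.84 6.59 -0.74;-1 0 -4.84 6.59 -0.74;-1 0 -4.84 6.59 -0.74;-1 0 -4.84 6.59 -0.74")

```text
time: 41.52
tool_pos: [455.9, -176.4, 106.2]
tcp_rot: [-2.246, 1.57, 2.532]
contact_force: [0.9, 0.6, -1.5]
grip_width: 49.8
```

Run:
```python
from h import *
trows([(457.7,-177.7,60,-86.3),(457.7,-177.7,39,-86.3)])
```

```text
true tip z 137.0
t 41.52 pos [ 455.9 -176.4  106.2] jaw -86.2 grip 49.8 F [ 0.9  0.6 -1.5]
(457.7, -177.7, 29.2, -86.3) -> 2.57 0.06 0.05 0.01
(457.7, -177.7, 8.2, -86.3) -> 3.27 0.06 0.05 0.01
```

Call:
send_rows(series="-1 0.8 0 0 0;-1 1.6 0 0 0;-1 1.7 0 0 0;-1 1.7 0 0 0;-1 1.7 0 0 0")

```text
time: 42.15
tool_pos: [456.5, -177.7, 56.6]
tcp_rot: [0.951, 1.569, -0.555]
contact_force: [0.0, 0.0, -1.0]
grip_width: 50.0
```

Run:
```python
from h import *
s=capture("scene");trows([(457.7,-177.7,60,-86.3),(457.7,-177.7,39,-86.3)])
p=get_obs()["tool_pos"]+[0,0,ZO+3]
mark(s,[[457.7,-177.9,72],p],(210,165,290,240),"s26")
```

```text
true tip z 87.4
t 42.20 pos [ 456.4 -177.7   56.6] jaw -86.3 grip 50.0 F [ 0.6  0.4 -1.3]
(457.7, -177.7, 29.2, -86.3) -> 0.91 0.04 0.00 -0.00
(457.7, -177.7, 8.2, -86.3) -> 1.61 0.04 0.00 -0.00
```

View pics/s26.png

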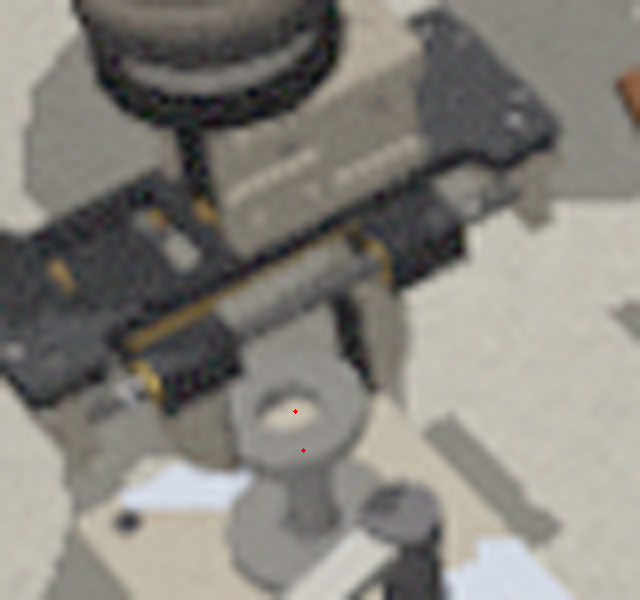

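Call:
send_rows(series="-1 0.2 0.04 0 0;-1 0.5 0.04 0 0;-1 0.7 0.04 0 0;-1 0.9 0.04 0 0;-1 0.9 0.04 0 0")

```text
time: 42.82
tool_pos: [456.7, -177.2, 28.1]
tcp_rot: [-2.118, 1.57, 2.659]
contact_force: [0.3, -0.9, -1.4]
grip_width: 50.0
```

Call:
send_rows(series="-1 0.2 0 0 0;-1 0.4 0 0 0;-1 0.6 0 0 0;-1 0.68 0 0 0;-1 0.68 0 0 0")

```text
time: 43.45
tool_pos: [456.7, -177.3, 8.6]
tcp_rot: [-1.892, 1.57, 2.885]
contact_force: [-1.5, 1.0, 5.4]
grip_width: 50.1
```

Run:
```python
from h import *
s=capture("scene");trows([(457.7,-177.7,39,-86.3)])
mark(s,[],(210,165,290,240),"s27")
```

```text
true tip z 39.4
t 43.50 pos [ 456.7 -177.3    8.6] jaw -86.3 grip 50.0 F [-2.1  0.9  4.6]
(457.7, -177.7, 8.2, -86.3) -> 0.01 0.03 0.02 -0.00
```

View pics/s27.png

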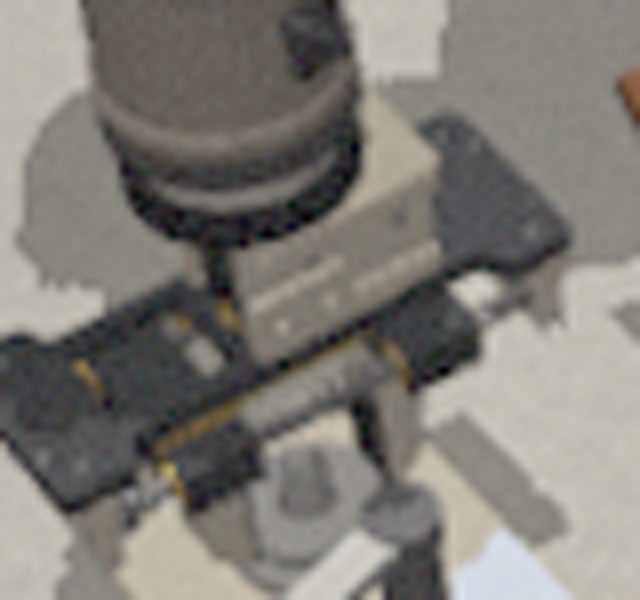

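Call:
send_rows(series="0.4 0 0 0 0;0.4 0 0 0 0;0.4 0 0 0 0;0.4 -1 0 0 0;0.4 -2.5 0 0 0;0.4 -4 0 0 0;0.4 -4 0 0 0")

```text
time: 44.38
tool_pos: [459.1, -178.6, 131.6]
tcp_rot: [0.974, 1.563, -0.532]
contact_force: [-0.6, 0.1, -1.2]
grip_width: 64.3
```

Run:
```python
from h import *
s=capture("scene");mark(s,[],(210,165,290,240),"s28")
trows([(474,42,160,-91.5),(474,42,84,-91.5)])
```

```text
true tip z 160.3
t 44.42 pos [ 457.8 -177.9  129.5] jaw -86.3 grip 64.4 F [-0.1  0.2 -0.6]
(474, 42, 129.2, -91.5) -> -0.00 1.01 -7.28 1.04
(474, 42, 53.2, -91.5) -> 2.53 1.00 -7.29 1.04
```

View pics/s28.png

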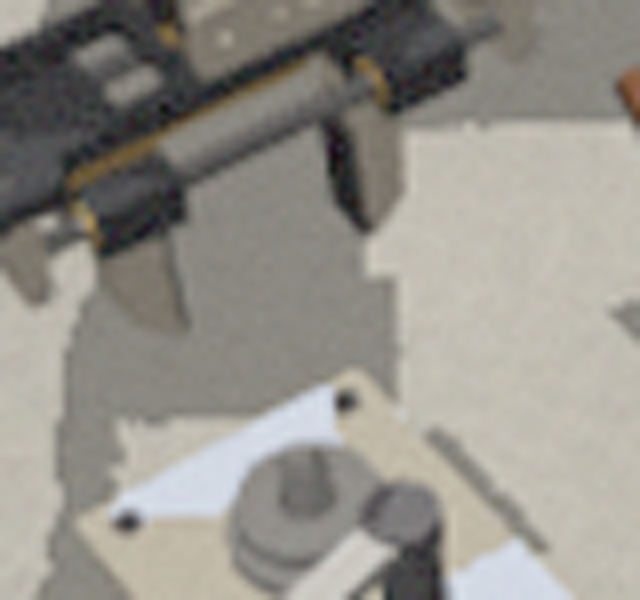

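Rings a and b are home. Now ring c.

Call:
send_rows(series="0.4 0 0.3 -2 0;0.4 0 0.6 -4 0.5;0.4 0 1 -6 1.04;0.4 0 1 -7.28 1.04;0.4 0 1 -7.28 1.04;0.4 1 1 -7.28 1.04;0.4 1.9 1 -7.28 1.04;0.4 1.9 1 -7.28 1.04")

```text
time: 45.42
tool_pos: [470.9, 41.6, 69.0]
tcp_rot: [-1.559, 1.565, 3.126]
contact_force: [-0.5, 0.0, 0.1]
grip_width: 64.1
```

Call:
send_rows(series="0.4 0 0 0 0;0.4 0 0 0 0")

```text
time: 45.68
tool_pos: [473.7, 42.1, 72.2]
tcp_rot: [1.467, 1.569, -0.131]
contact_force: [0.4, 0.5, -0.4]
grip_width: 64.1
```

Run:
```python
from h import *
s=capture("scene");trows([(474,42,84,-91.5)])
mark(s,[],(280,145,355,220),"s29")
```

```text
true tip z 103.0
t 45.73 pos [473.6  42.2  72.2] jaw -91.5 grip 64.6 F [-0.3  0.4 -1. ]
(474, 42, 53.2, -91.5) -> 0.63 0.01 0.01 -0.01
```

View pics/s29.png

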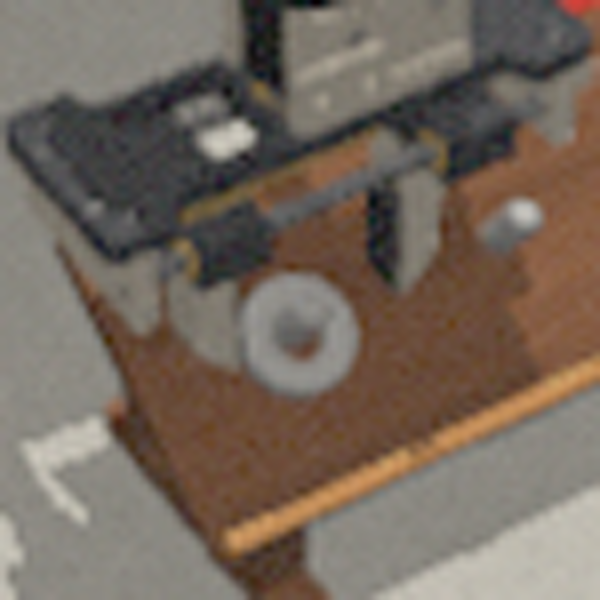

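Call:
send_rows(series="0.4 0.3 0.01 0.01 0;0.4 0.62 0.01 0.01 0;0.4 0.62 0.01 0.01 0;-1 0.62 0.01 0.01 0;-1 0.62 0.01 0.01 0;-1 0.62 0.01 0.01 0;-1 0.62 0.01 0.01 0;-1 0.62 0.01 0.01 0")

```text
time: 46.72
tool_pos: [474.0, 42.0, 52.9]
tcp_rot: [1.458, 1.569, -0.14]
contact_force: [5.6, -0.0, 4.0]
grip_width: 42.1
```

Call:
send_rows(series="-1 0 0 0 0;-1 -0.3 0.21 0 0;-1 -0.6 0.42 0 0;-1 -0.9 0.63 0 0;-1 -1.23 0.86 0 0;-1 -1.23 0.86 0 0")

```text
time: 47.48
tool_pos: [500.1, 41.4, 90.5]
tcp_rot: [1.474, 1.569, -0.123]
contact_force: [0.3, -0.1, -1.5]
grip_width: 42.1
```

Run:
```python
from h import *
s=capture("scene");trows([(610,20,130,-90),(610,20,25,-90)])
mark(s,[],(280,145,355,220),"s30")
```

```text
true tip z 120.6
t 47.52 pos [499.3  41.4  89.8] jaw -91.5 grip 42.0 F [-0.3 -0.4 -1.9]
(610, 20, 99.2, -90) -> -0.31 3.71 0.62 -0.30
(610, 20, -5.800000000000001, -90) -> 3.19 3.71 0.62 -0.30
```

View pics/s30.png

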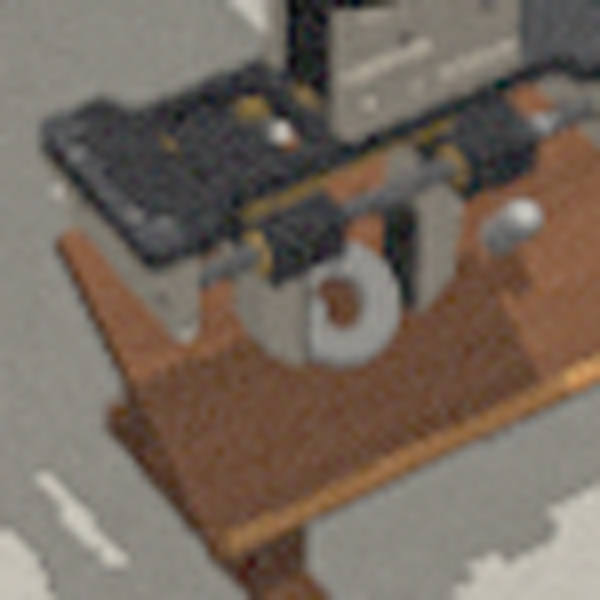

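Call:
send_rows(series="-1 -0.3 1.5 0 0;-1 -0.3 3 0.3 0;-1 -0.3 3.71 0.62 -0.3;-1 1 3.71 0.62 -0.3;-1 2.3 3.71 0.62 -0.3;-1 3.1 3.71 0.62 -0.3;-1 3.1 3.71 0.62 -0.3;-1 3.1 3.71 0.62 -0.3")

```text
time: 48.52
tool_pos: [610.3, 19.9, -2.6]
tcp_rot: [1.41, 1.57, -0.161]
contact_force: [0.2, 1.4, 0.6]
grip_width: 41.8
```

Call:
send_rows(series="-1 0.1 0 0 0;-1 0.2 0 0 0;-1 0.3 0 0 0;-1 0.4 0 0 0;-1 0.48 0 0 0")

```text
time: 49.15
tool_pos: [609.7, 19.9, -18.1]
tcp_rot: [-1.243, 1.571, -2.814]
contact_force: [0.8, 0.5, 1.4]
grip_width: 42.1
```

Run:
```python
from h import *
s=capture("scene");trows([(610,20,2.2,-90)])
q=proj(s,[610,20,20]);x,y=int(q[0]),int(q[1]);mark(s,[],(x-35,y-45,x+35,y+25),"s31")
```

```text
true tip z 12.6
t 49.20 pos [609.6  19.9 -18.2] jaw -90.0 grip 41.8 F [-0.4  0.4  1.3]
(610, 20, -28.6, -90) -> 0.35 0.01 -0.00 -0.00
```

View pics/s31.png

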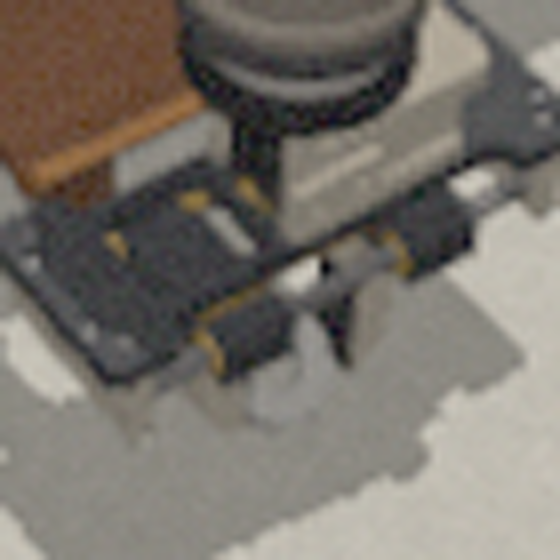

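Call:
send_rows(series="-1 0.08 0 0 0;-1 0.15 0 0 0;-1 0.22 0 0 0;-1 0.29 0 0 0;-1 0.36 0 0 0;-1 0.37 0 0 0;-1 0.37 0 0 0")

```text
time: 50.08
tool_pos: [608.2, 20.0, -27.8]
tcp_rot: [-1.554, 1.568, -3.125]
contact_force: [-9.0, -0.9, 12.1]
grip_width: 42.0
```

Run:
```python
from h import *
s=capture("scene");trows([(610,20,2.0,-90)])
q=proj(s,[610,20,20]);x,y=int(q[0]),int(q[1]);mark(s,[],(x-35,y-45,x+35,y+25),"s32")
```

```text
true tip z 3.0
t 50.12 pos [608.2  20.  -27.8] jaw -90.0 grip 41.9 F [-9.  -0.4 12.7]
(610, 20, -28.8, -90) -> 0.03 0.06 0.00 -0.00
```

View pics/s32.png

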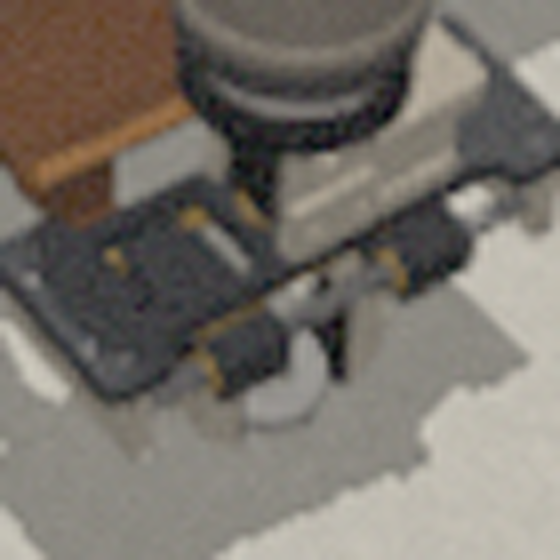

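Call:
send_rows(series="0.3 0 0 0 0;0.3 0 0 0 0;0.3 0 0 0 0;0.3 -1.5 0 0 0;0.3 -3 0 0 0;0.3 -4 -1 0 0;0.3 -4 -2 0 0;0.3 -4 -2 0 0")

```text
time: 51.12
tool_pos: [548.4, 20.0, 91.5]
tcp_rot: [-1.507, 1.57, -3.078]
contact_force: [0.8, -0.8, 0.1]
grip_width: 59.5
```

Run:
```python
from h import *
s=capture("scene")
findring(s,(601.5,19),10,22,"s33");ringmask(s,(601.5,19),8,22)
trows([(602,20,1.9,-90)])
```

```text
mask 126 0.61 [601.4  19.8   8. ]
true tip z 121.8
t 51.27 pos [550.7  19.8  91. ] jaw -90.0 grip 59.6 F [-0.1 -0.4  0.1]
(602, 20, -28.900000000000002, -90) -> 4.00 1.71 -0.01 -0.01
```

View pics/s33.png

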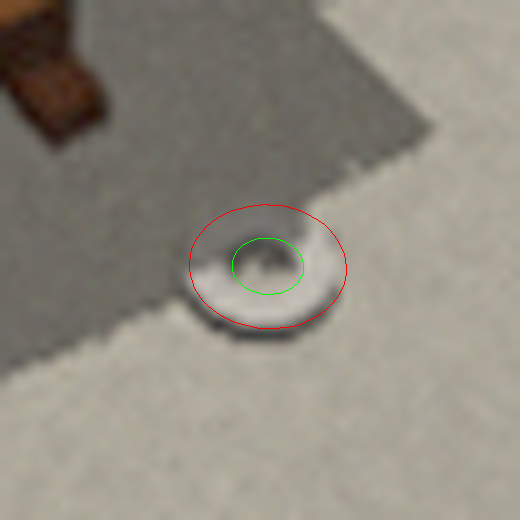

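Call:
send_rows(series="0.3 0 1 0 0;0.3 0.5 1.7 0 0;0.3 2 1.7 0 0;0.3 3 1.7 0 0;0.3 3.6 1.7 0 0;0.3 3.98 1.7 0 0;0.3 3.98 1.7 0 0;-1 3.98 1.7 0 0")

```text
time: 52.28
tool_pos: [601.7, 19.8, -27.2]
tcp_rot: [1.444, 1.569, -0.127]
contact_force: [-0.6, 0.5, -0.4]
grip_width: 53.9
```

Call:
send_rows(series="-1 0 0 0 0;-1 0 0 0 0;-1 0 0 0 0;-1 0 0 0 0;-1 -1 0 0 0;-1 -2 0 0 0;-1 -4 0 0 0;-1 -4.5 0 0 0")

```text
time: 53.28
tool_pos: [602.9, 19.8, 110.7]
tcp_rot: [1.468, 1.564, -0.103]
contact_force: [0.1, -0.3, -1.3]
grip_width: 41.8
```

Run:
```python
from h import *
s=capture("scene");trows([(457.2,-177.7,138,-86.3)])
q=proj(s,[603,20,130]);x,y=int(q[0]),int(q[1]);mark(s,[],(x-35,y-45,x+35,y+25),"s34")
```

```text
true tip z 141.6
t 53.33 pos [602.7  19.8 110.8] jaw -90.0 grip 41.9 F [ 0.4 -0.3 -1. ]
(457.2, -177.7, 107.2, -86.3) -> 0.09 -4.85 6.58 -0.74
```

View pics/s34.png

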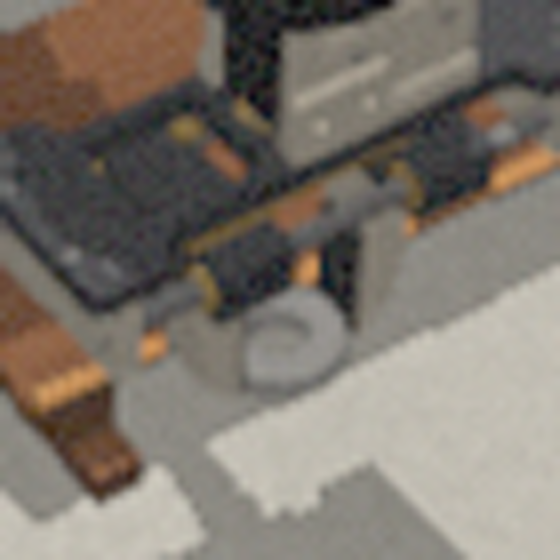

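Call:
send_rows(series="-1 0 -1 1.5 0;-1 0 -2 3 -0.3;-1 0 -3.2 4.5 -0.74;-1 0 -4.81 6 -0.74;-1 0 -4.81 6.59 -0.74;-1 0 -4.81 6.59 -0.74;-1 0.8 -4.81 6.59 -0.74;-1 1.3 -4.81 6.59 -0.74")

```text
time: 54.32
tool_pos: [455.8, -176.3, 65.9]
tcp_rot: [-2.247, 1.568, 2.531]
contact_force: [-0.2, -0.3, -1.4]
grip_width: 42.1
```

Call:
send_rows(series="-1 0.3 0 0 0;-1 0.4 0 0 0;-1 0.4 0 0 0")

```text
time: 54.7
tool_pos: [456.6, -177.5, 55.7]
tcp_rot: [-0.026, 1.571, -1.532]
contact_force: [-0.4, -0.1, -0.6]
grip_width: 42.0
```

Run:
```python
from h import *
s=capture("scene");trows([(457.7,-177.7,60,-86.3),(457.7,-177.7,49,-86.3)])
p=get_obs()["tool_pos"]+[0,0,ZO+3+5]
mark(s,[[457.7,-177.9,72],p],(210,165,290,240),"s35")
```

```text
true tip z 86.8
t 54.75 pos [ 456.7 -177.7   56. ] jaw -86.3 grip 41.9 F [-0.9  0.2 -1.3]
(457.7, -177.7, 29.2, -86.3) -> 0.89 0.03 0.00 -0.00
(457.7, -177.7, 18.2, -86.3) -> 1.26 0.03 0.00 -0.00
```

View pics/s35.png

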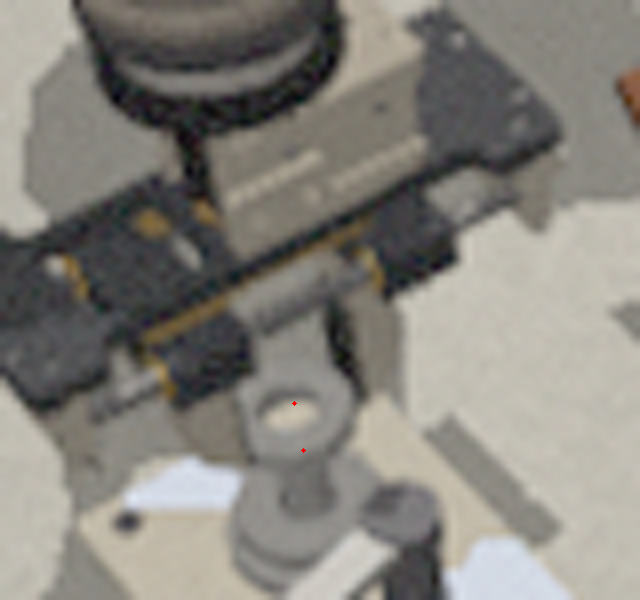

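Call:
send_rows(series="-1 0.2 0.03 0 0;-1 0.45 0.03 0 0;-1 0.7 0.03 0 0;-1 0.9 0.03 0 0;-1 1.1 0.03 0 0;-1 1.25 0.03 0 0;-1 1.25 0.03 0 0")

```text
time: 55.62
tool_pos: [457.2, -177.7, 18.7]
tcp_rot: [-0.131, 1.571, -1.638]
contact_force: [-2.0, 1.4, 5.4]
grip_width: 41.8
```

Run:
```python
from h import *
s=capture("scene");trows([(457.7,-177.7,49,-86.3)])
mark(s,[],(210,165,290,240),"s36")
```

```text
true tip z 49.5
t 55.67 pos [ 457.2 -177.7   18.7] jaw -86.3 grip 42.0 F [-2.5  0.9  5.2]
(457.7, -177.7, 18.2, -86.3) -> 0.02 0.01 0.00 -0.00
```

View pics/s36.png

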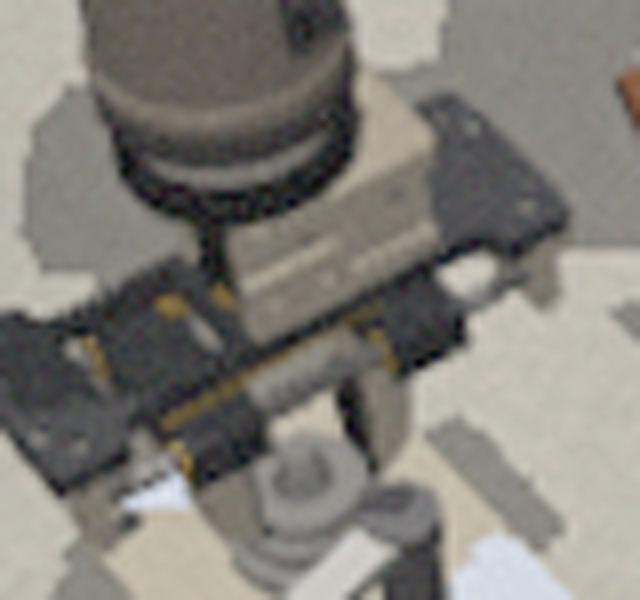

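Call:
send_rows(series="0.2 0 0 0 0;0.2 0 0 0 0;0.2 0 0 0 0;0.2 -1 0 0 0;0.2 -2.5 0 0 0;0.2 -3.8 0 0 0;0.2 -3.8 0 0 0")

```text
time: 56.55
tool_pos: [459.1, -178.7, 135.0]
tcp_rot: [0.973, 1.564, -0.534]
contact_force: [0.1, -0.1, -0.7]
grip_width: 55.1
```

Run:
```python
from h import *
s=capture("scene");mark(s,[],(210,165,290,240),"s37")
trows([(478.7,225,160,-91.5),(478.7,225,84.5,-91.5)])
```

```text
true tip z 164.0
t 56.60 pos [ 457.9 -178.   133.2] jaw -86.3 grip 55.1 F [-0.1  0.3 -0.4]
(478.7, 225, 129.2, -91.5) -> 0.11 1.55 -13.36 1.04
(478.7, 225, 53.7, -91.5) -> 2.63 1.55 -13.37 1.04
```

View pics/s37.png

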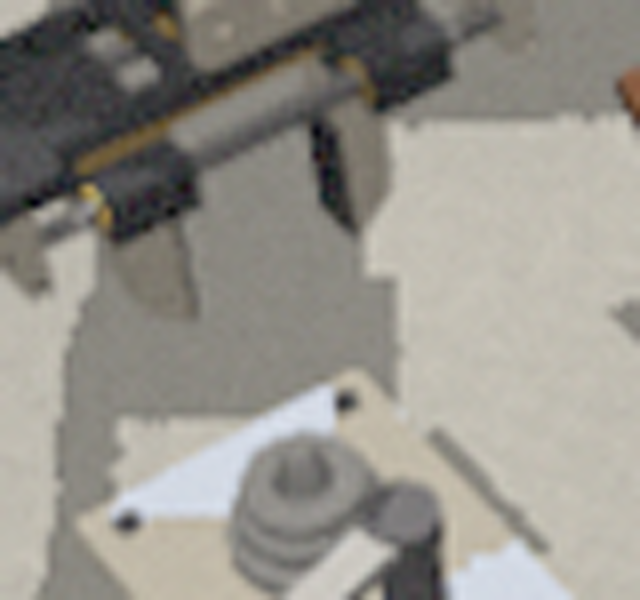

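Call:
send_rows(series="0.2 0.1 0.3 -2 0;0.2 0.1 0.6 -4 0.5;0.2 0.1 1 -6 1.04;0.2 0.1 1.3 -8 1.04;0.2 0.1 1.55 -10 1.04;0.2 0.1 1.55 -12 1.04;0.2 0.1 1.55 -13.36 1.04;0.2 0.1 1.55 -13.36 1.04")

```text
time: 57.6
tool_pos: [476.5, 227.5, 127.3]
tcp_rot: [-1.332, 1.568, -2.925]
contact_force: [-0.1, -0.2, -0.1]
grip_width: 54.9
```

Call:
send_rows(series="0.2 0 0 0 0;0.2 1 0 0 0;0.2 1.9 0 0 0;0.2 1.9 0 0 0;0.2 1.9 0 0 0")

```text
time: 58.22
tool_pos: [478.8, 224.5, 72.9]
tcp_rot: [1.673, 1.57, 0.074]
contact_force: [0.6, -0.2, -0.1]
grip_width: 55.1
```

Run:
```python
from h import *
s=capture("scene");trows([(478.7,225,84.5,-91.5)])
mark(s,[],(330,120,405,195),"s38")
```

```text
true tip z 104.1
t 58.27 pos [479.  224.9  73.3] jaw -91.6 grip 55.1 F [-0.5  0.2 -0.4]
(478.7, 225, 53.7, -91.5) -> 0.65 -0.01 -0.00 -0.02
```

View pics/s38.png

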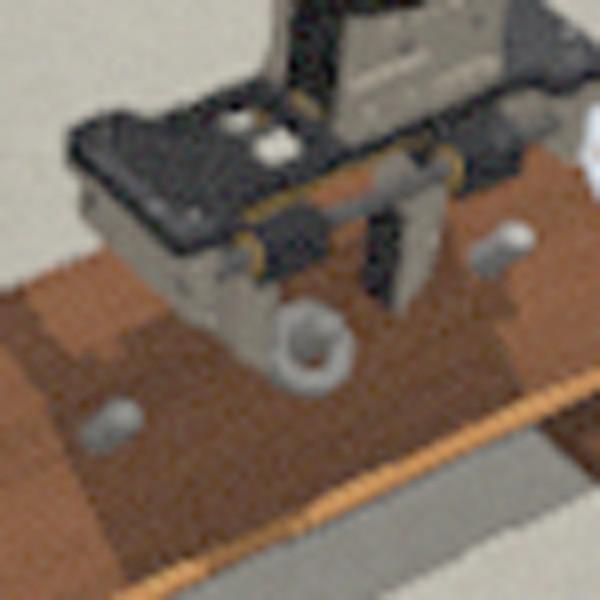

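Call:
send_rows(series="0.2 0.3 0 0 0;0.2 0.63 0 0 0;0.2 0.63 0 0 0;-1 0.63 0 0 0;-1 0.63 0 0 0;-1 0.63 0 0 0;-1 0.63 0 0 0;-1 0.63 0 0 0")

```text
time: 59.28
tool_pos: [478.5, 225.4, 53.4]
tcp_rot: [1.752, 1.57, 0.155]
contact_force: [3.6, 0.0, 2.7]
grip_width: 33.9
```

Call:
send_rows(series="-1 0 0 0 0;-1 -0.3 0.21 0 0;-1 -0.6 0.42 0 0;-1 -0.9 0.63 0 0;-1 -1.23 0.86 0 0;-1 -1.23 0.86 0 0")

```text
time: 60.02
tool_pos: [504.9, 224.7, 91.1]
tcp_rot: [1.855, 1.569, 0.257]
contact_force: [0.1, -0.1, -0.5]
grip_width: 34.0
```

Run:
```python
from h import *
s=capture("scene");trows([(610,20,130,-90),(610,20,25,-90)])
mark(s,[],(330,120,405,195),"s39")
```

```text
true tip z 121.2
t 60.08 pos [504.  224.6  90.4] jaw -91.5 grip 33.8 F [ 0.4  0.6 -0.1]
(610, 20, 99.2, -90) -> -0.29 3.71 6.72 -0.31
(610, 20, -5.800000000000001, -90) -> 3.21 3.71 6.72 -0.31
```

View pics/s39.png

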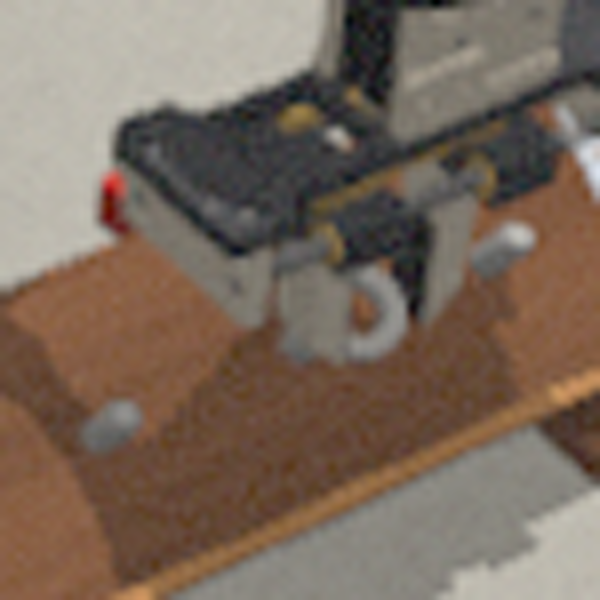

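Call:
send_rows(series="-1 -0.3 1.5 0 0;-1 -0.3 3 1 0;-1 -0.3 3.71 3 -0.3;-1 -0.3 3.71 5 -0.3;-1 -0.3 3.71 6.72 -0.3;-1 1 3.71 6.72 -0.3;-1 2.3 3.71 6.72 -0.3;-1 3.1 3.71 6.72 -0.3")

```text
time: 61.08
tool_pos: [607.9, 20.0, -5.3]
tcp_rot: [-1.657, 1.567, 3.054]
contact_force: [0.5, 0.1, -0.6]
grip_width: 34.2
```

Call:
send_rows(series="-1 0 0 0 0;-1 0.1 0 0 0;-1 0.2 0 0 0;-1 0.3 0 0 0;-1 0.4 0 0 0;-1 0.48 0 0 0")

```text
time: 61.82
tool_pos: [609.7, 20.1, -17.3]
tcp_rot: [0.421, 1.571, -1.15]
contact_force: [-0.3, 0.7, -0.7]
grip_width: 33.9
```

Run:
```python
from h import *
trows([(610,20,2.2,-90)])
```

```text
true tip z 13.5
t 61.83 pos [609.7  20.1 -17.3] jaw -90.0 grip 33.9 F [-0.3  0.7 -0.7]
(610, 20, -28.6, -90) -> 0.38 0.01 0.00 -0.01
```

Call:
send_rows(series="-1 0.08 0 0 0;-1 0.15 0 0 0;-1 0.22 0 0 0;-1 0.29 0 0 0;-1 0.36 0 0 0;-1 0.4 0 0 0;-1 0.4 0 0 0")

```text
time: 62.7
tool_pos: [608.6, 20.1, -26.8]
tcp_rot: [-1.381, 1.569, -2.952]
contact_force: [-11.0, -0.1, 21.0]
grip_width: 33.9
```

Run:
```python
from h import *
s=capture("scene");trows([(610,20,2.0,-90)])
q=proj(s,[610,20,20]);x,y=int(q[0]),int(q[1]);mark(s,[],(x-35,y-45,x+35,y+25),"s40")
```

```text
true tip z 4.0
t 62.75 pos [608.6  20.1 -26.8] jaw -90.0 grip 33.5 F [-10.2   0.1  21.5]
(610, 20, -28.8, -90) -> 0.07 0.05 0.00 -0.00
```

View pics/s40.png

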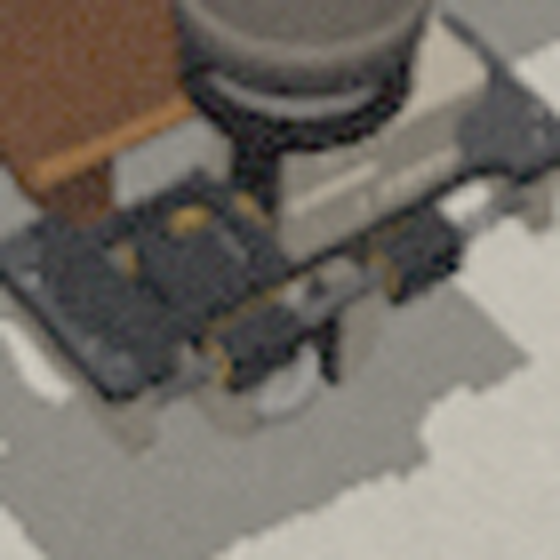

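Call:
send_rows(series="0.1 -0.04 0 0 0;0.1 -0.04 0 0 0;0.1 -0.04 0 0 0;0.1 -1.5 0 0 0;0.1 -3 0 0 0;0.1 -4 -1 0 0;0.1 -4 -2 0 0;0.1 -4 -2 0 0")

```text
time: 63.75
tool_pos: [548.2, 20.3, 91.0]
tcp_rot: [-1.606, 1.57, 3.106]
contact_force: [0.1, -0.0, -0.9]
grip_width: 50.7
```

Run:
```python
from h import *
s=capture("scene")
findring(s,(601.5,19),10,18,"s41");ringmask(s,(601.5,19),8,18)
trows([(602,20,1.9,-90)])
mark(s,[],(355,205,415,265),"col1")
```

```text
mask 107 0.44 [600.   19.1   8. ]
true tip z 121.4
t 63.90 pos [550.5  20.   90.6] jaw -90.0 grip 50.4 F [ 0.6  0.4 -0.2]
(602, 20, -28.900000000000002, -90) -> 3.98 1.71 -0.00 -0.01
```

View pics/s41.png

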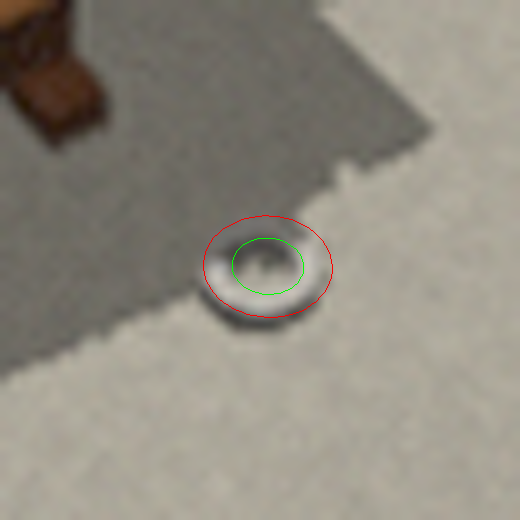

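View pics/col1.png

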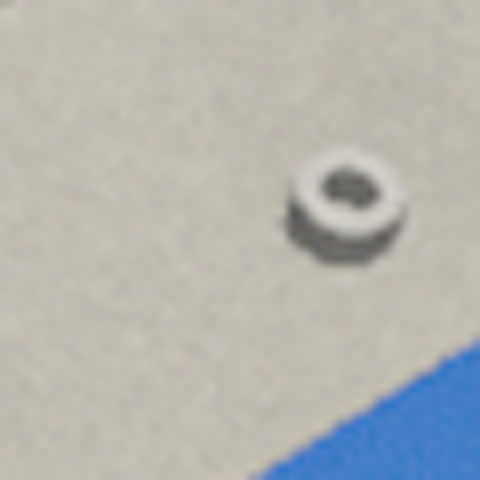

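Call:
send_rows(series="0.1 0 1 0 0;0.1 0.5 1.66 0 0;0.1 2 1.66 0 0;0.1 3 1.66 0 0;0.1 3.6 1.66 0 0;0.1 3.98 1.66 0 0;0.1 3.98 1.66 0 0;-1 3.98 1.66 0 0")

```text
time: 64.9
tool_pos: [600.5, 20.0, -27.5]
tcp_rot: [1.435, 1.569, -0.136]
contact_force: [1.1, 0.8, 0.3]
grip_width: 44.7
```

Call:
send_rows(series="-1 0 0 0 0;-1 0 0 0 0;-1 0 0 0 0;-1 0 0 0 0;-1 -1 0 0 0;-1 -2 0 0 0;-1 -4 0 0 0;-1 -4.5 0 0 0")

```text
time: 65.9
tool_pos: [601.6, 20.0, 110.5]
tcp_rot: [1.468, 1.564, -0.103]
contact_force: [0.9, -0.5, -0.5]
grip_width: 34.0
```

Run:
```python
from h import *
s=capture("scene");trows([(457.5,-177.7,138,-86.3)])
q=proj(s,[603,20,130]);x,y=int(q[0]),int(q[1]);mark(s,[],(x-35,y-45,x+35,y+25),"s42")
```

```text
true tip z 141.4
t 65.95 pos [601.5  20.  110.6] jaw -90.0 grip 33.9 F [ 0.2 -1.2  0.2]
(457.5, -177.7, 107.2, -86.3) -> 0.09 -4.80 6.59 -0.74
```

View pics/s42.png

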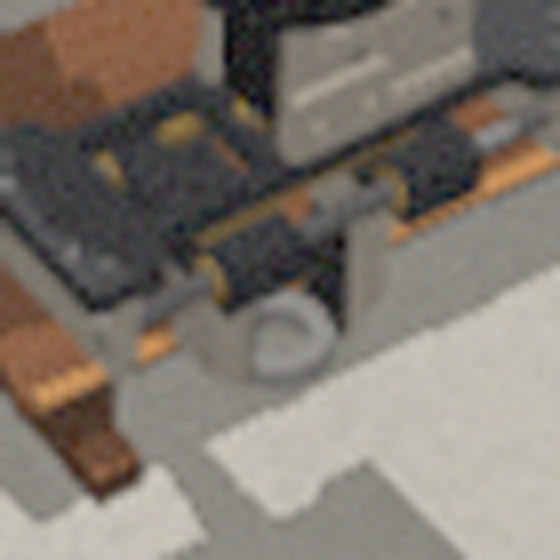

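Call:
send_rows(series="-1 0 -1 1.5 0;-1 0 -2 3 -0.3;-1 0 -3.2 4.5 -0.74;-1 0 -4.77 6 -0.74;-1 0 -4.77 6.59 -0.74;-1 0 -4.77 6.59 -0.74;-1 0.8 -4.77 6.59 -0.74;-1 1.3 -4.77 6.59 -0.74")

```text
time: 66.95
tool_pos: [456.8, -176.2, 66.0]
tcp_rot: [-2.414, 1.569, 2.364]
contact_force: [-0.2, 0.1, -0.7]
grip_width: 34.0
```

Call:
send_rows(series="-1 0.3 0 0 0;-1 0.4 0 0 0;-1 0.4 0 0 0")

```text
time: 67.32
tool_pos: [456.7, -177.3, 55.5]
tcp_rot: [1.095, 1.571, -0.411]
contact_force: [-0.2, -0.2, -0.8]
grip_width: 34.3
```

Run:
```python
from h import *
s=capture("scene");trows([(457.7,-177.7,59,-86.3)])
p=get_obs()["tool_pos"]+[0,0,ZO+3+5]
mark(s,[[457.7,-177.9,72],p],(210,165,290,240),"s43")
```

```text
true tip z 86.5
t 67.38 pos [ 456.8 -177.5   55.7] jaw -86.3 grip 33.8 F [ 0.3 -1.1 -0.2]
(457.7, -177.7, 28.2, -86.3) -> 0.92 0.03 0.01 -0.00
```

View pics/s43.png

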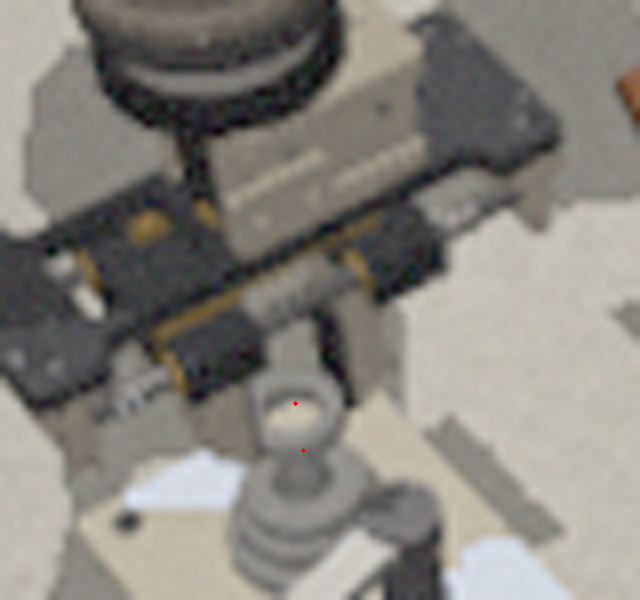

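Call:
send_rows(series="-1 0.2 0.03 0 0;-1 0.4 0.03 0 0;-1 0.6 0.03 0 0;-1 0.75 0.03 0 0;-1 0.85 0.03 0 0;-1 0.9 0.03 0 0;-1 0.9 0.03 0 0")

```text
time: 68.25
tool_pos: [457.3, -177.5, 28.5]
tcp_rot: [0.785, 1.57, -0.722]
contact_force: [0.0, -0.0, 0.1]
grip_width: 34.1
```

Run:
```python
from h import *
s=capture("scene");trows([(457.7,-177.7,59,-86.3)])
mark(s,[],(210,165,290,240),"s44")
```

```text
true tip z 59.3
t 68.30 pos [ 457.3 -177.6   28.5] jaw -86.3 grip 33.7 F [ 0.  -0.3 -0.1]
(457.7, -177.7, 28.2, -86.3) -> 0.01 0.01 0.00 -0.01
```

View pics/s44.png

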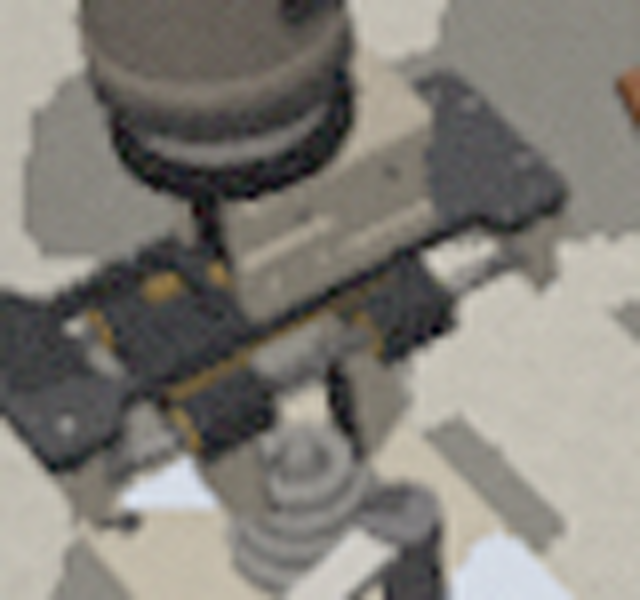

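Down 1 mm more, release, rise.

Call:
send_rows(series="-1 0.04 0 0 0;-1 0.04 0 0 0;0.1 0.04 0 0 0;0.1 0.04 0 0 0;0.1 -0.3 0 0 0;0.1 -1.5 0 0 0;0.1 -2.8 0 0 0;0.1 -3.5 0 0 0")

```text
time: 69.3
tool_pos: [458.0, -177.9, 136.0]
tcp_rot: [0.969, 1.568, -0.537]
contact_force: [0.0, 0.5, 0.3]
grip_width: 50.5
```

Run:
```python
from h import *
s=capture("scene");t=capture("top");mark(s,[],(210,165,290,240),"s45")
print(cents(s,"collar"),[(d["point"],d["score"]) for d in place_of(s,"collar")])
print([(d["point"],d["score"]) for d in place_of(t,"collar")])
save(t,"t45")
trows([])
print("scene ray",ray(s,(398.2,228.4),20))
```

```text
[((np.float64(397.8897058823529), np.float64(229.9191176470588)), 136, 0.57, (np.float64(398.0), np.float64(230.0)))] [([678.6, 178.2, 10.8], 0.69)]
[]
true tip z 163.5
t 69.55 pos [ 456.7 -177.2  132.7] jaw -86.3 grip 50.6 F [ 0.2  0.3 -0.1]
scene ray [679.75786062 173.93505594  20.        ]
```

View pics/s45.png

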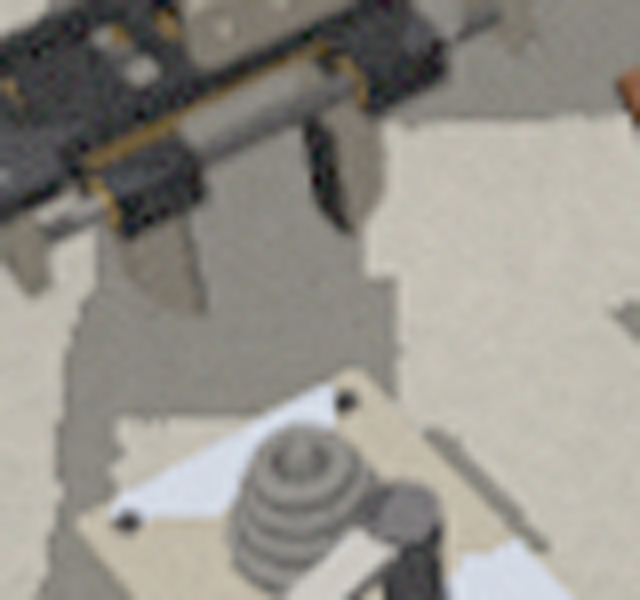

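View pics/t45.png

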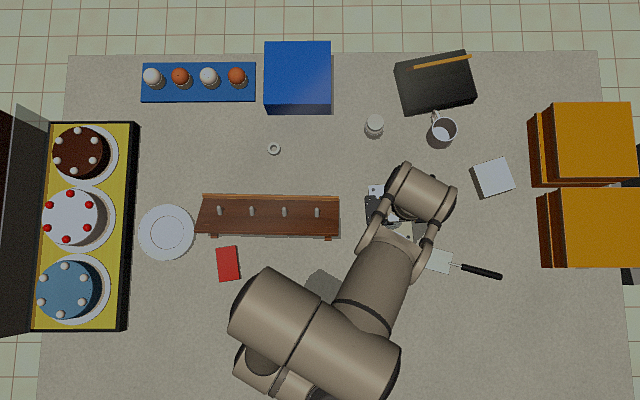

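Run:
```python
from h import *
s=capture("scene");t=capture("top")
print(ray(t,(273.7,148.5),20))
g=(679,175)
findring(s,g,20,20,"c1",half=16,s=16);findring(t,g,20,20,"c2",half=16,s=16)
trows([(679.5,175,140,-86.3),(679.5,175,3,-86.3)])
```

```text
[677.50641287 175.02342982  20.        ]
true tip z 163.1
t 69.65 pos [ 456.6 -177.1  132.3] jaw -86.3 grip 50.6 F [ 0.4 -0.7  0. ]
(679.5, 175, 109.2, -86.3) -> 0.77 8.17 -11.24 -0.01
(679.5, 175, -27.8, -86.3) -> 5.34 8.18 -11.23 -0.01
```

View pics/c1.png

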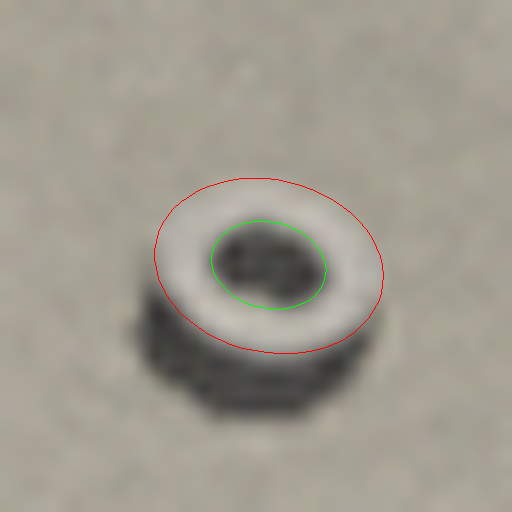

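View pics/c2.png

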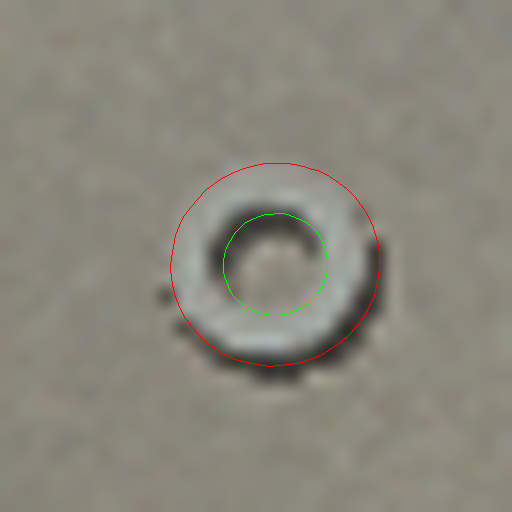

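Call:
send_rows(series="0.3 0.3 1.4 -1.3 0;0.3 0.6 2.8 -2.9 0;0.3 0.77 4.2 -4.6 0;0.3 0.77 5.6 -6.5 0;0.3 0.77 7 -8.5 0;0.3 0.77 8.2 -10.3 0;0.3 0.77 8.2 -11.27 0;0.3 2 8.2 -11.27 0")

```text
time: 70.65
tool_pos: [682.9, 180.7, 74.1]
tcp_rot: [1.817, 1.565, 0.316]
contact_force: [0.3, 0.2, -0.3]
grip_width: 59.4
```

Call:
send_rows(series="0.3 0 0 0 0;0.3 1.2 0 0 0;0.3 1.8 0 0 0;0.3 1.8 0 0 0")

```text
time: 71.15
tool_pos: [680.2, 174.8, 18.3]
tcp_rot: [-1.45, 1.568, -2.957]
contact_force: [-0.6, 0.7, 0.0]
grip_width: 59.9
```

Run:
```python
from h import *
s=capture("scene");t=capture("top")
trows([(679.5,176,3,-86.3)])
mark(s,[],(350,180,430,260),"s46")
```

```text
true tip z 51.4
t 71.25 pos [681.8 175.4  20.6] jaw -86.4 grip 59.7 F [-0.2 -0.9  0.3]
(679.5, 176, -27.8, -86.3) -> 1.61 -0.08 -0.03 -0.01
```

View pics/s46.png

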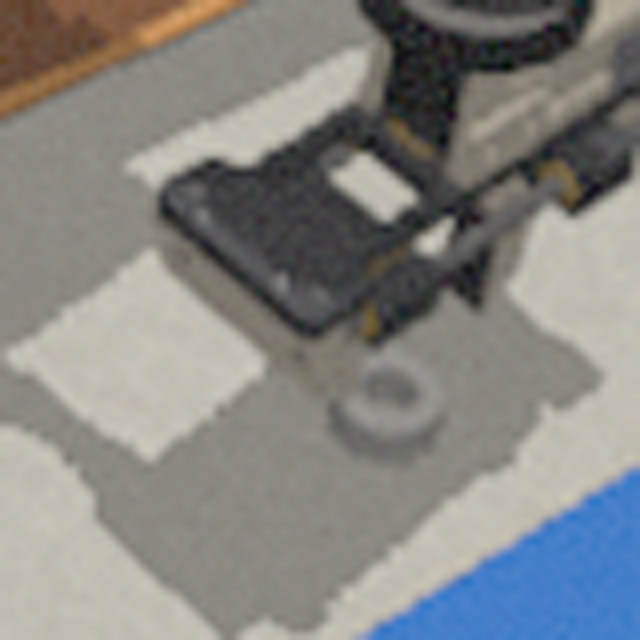

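Call:
send_rows(series="0.3 0 -0.06 -0.03 0;0.3 0.8 -0.06 -0.03 0;0.3 1.3 -0.06 -0.03 0;0.3 1.57 -0.06 -0.03 0;0.3 1.57 -0.06 -0.03 0")

```text
time: 71.88
tool_pos: [678.9, 176.5, -28.1]
tcp_rot: [-1.38, 1.57, -2.886]
contact_force: [0.1, -0.0, 0.3]
grip_width: 59.9
```

Run:
```python
from h import *
s=capture("scene");
trows([(679.5,176,3,-86.3)])
mark(s,[],(350,180,430,260),"s47")
```

```text
true tip z 3.3
t 71.92 pos [679.4 176.5 -27.5] jaw -86.3 grip 59.9 F [ 0.3 -0.5  0.1]
(679.5, 176, -27.8, -86.3) -> 0.01 0.00 0.02 -0.00
```

View pics/s47.png

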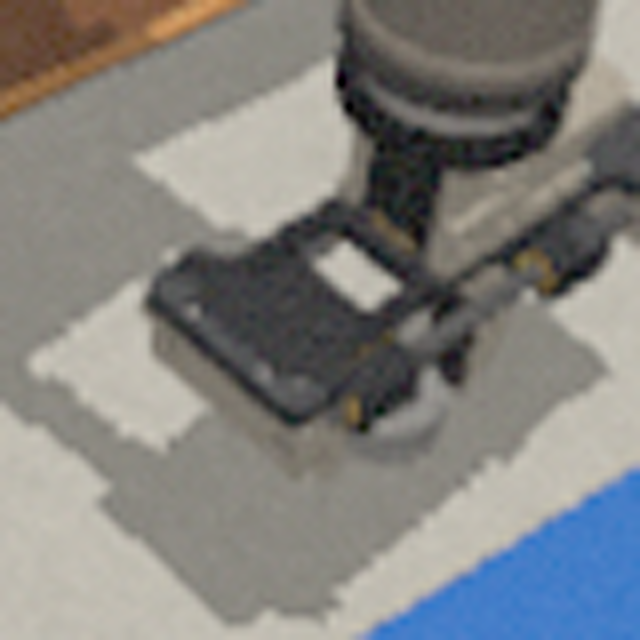

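Grip the collar and lift.

Call:
send_rows(series="-1 0 0 0 0;-1 0 0 0 0;-1 0 0 0 0;-1 0 0 0 0;-1 0 0 0 0;-1 -1 0 0 0;-1 -2.5 0 0 0;-1 -4.5 0 0 0")

```text
time: 72.92
tool_pos: [677.8, 176.2, 106.5]
tcp_rot: [-1.458, 1.566, -2.964]
contact_force: [1.7, 0.4, -0.2]
grip_width: 38.9
```

Run:
```python
from h import *
s=capture("scene");
trows([(457.5,-177.6,150,-86.3)])
p=get_obs()["tool_pos"]
q=proj(s,p+[0,0,35]);x,y=int(q[0]),int(q[1]);mark(s,[p+[0,0,ZO-2+20]],(x-35,y-35,x+35,y+35),"s48")
```

```text
true tip z 148.6
t 72.97 pos [682.7 177.  117.8] jaw -86.3 grip 38.7 F [2.4 1.4 6.2]
(457.5, -177.6, 119.2, -86.3) -> -0.16 -8.25 11.31 -0.00
```

View pics/s48.png

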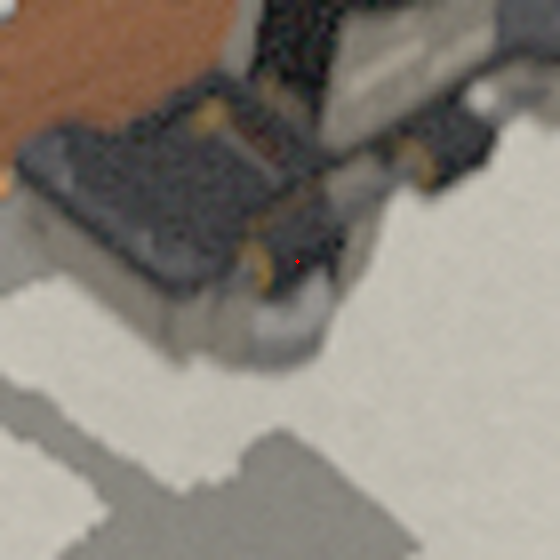

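Call:
send_rows(series="-1 -0.1 -1.2 1.5 0;-1 -0.1 -2.4 3.2 0;-1 -0.1 -3.6 4.9 0;-1 -0.1 -4.8 6.6 0;-1 -0.1 -6 8.3 0;-1 -0.1 -7.2 10 0;-1 -0.1 -8.14 11.3 0;-1 -0.1 -8.14 11.3 0")

```text
time: 73.97
tool_pos: [455.7, -179.9, 110.2]
tcp_rot: [-0.955, 1.57, -2.467]
contact_force: [0.0, 0.3, -0.7]
grip_width: 38.8
```

Call:
send_rows(series="-1 0 0 0 0;-1 0.5 0 0 0;-1 1 0 0 0;-1 1.4 0 0 0;-1 1.4 0 0 0")

```text
time: 74.6
tool_pos: [457.1, -176.4, 67.4]
tcp_rot: [-2.156, 1.569, 2.622]
contact_force: [0.4, 0.2, -2.2]
grip_width: 39.0
```

Run:
```python
from h import *
s=capture("scene");
trows([(457.5,-177.6,80,-86.3),(457.5,-177.6,69,-86.3)])
p=get_obs()["tool_pos"]
mark(s,[[457.7,-177.9,72],p+[0,0,ZO-3+20]],(210,155,290,230),"s49")
```

```text
true tip z 98.9
t 74.65 pos [ 457.4 -176.8   68.1] jaw -86.3 grip 39.1 F [-0.   0.1  0.1]
(457.5, -177.6, 49.2, -86.3) -> 0.63 0.00 0.03 0.01
(457.5, -177.6, 38.2, -86.3) -> 1.00 0.00 0.03 0.01
```

View pics/s49.png

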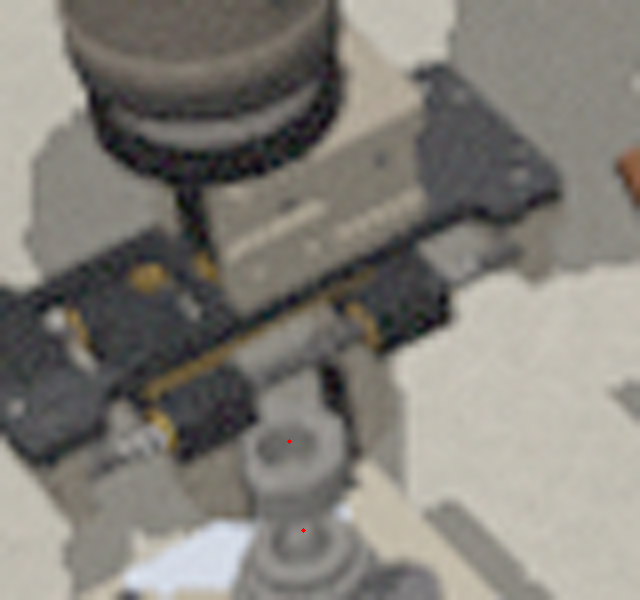

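Call:
send_rows(series="-1 0.3 0 0.02 0;-1 0.6 0 0.02 0;-1 0.75 0 0.02 0;-1 0.75 0 0.02 0")

```text
time: 75.15
tool_pos: [457.0, -178.0, 45.4]
tcp_rot: [-2.089, 1.57, 2.688]
contact_force: [-0.1, 0.1, -0.4]
grip_width: 38.8
```

Run:
```python
from h import *
s=capture("scene");
trows([(457.5,-177.6,69,-86.3)])
mark(s,[],(210,155,290,230),"s50")
```

```text
true tip z 76.5
t 75.20 pos [ 457.2 -178.1   45.7] jaw -86.3 grip 38.9 F [0.2 0.5 0.2]
(457.5, -177.6, 38.2, -86.3) -> 0.25 0.01 -0.02 -0.01
```

View pics/s50.png

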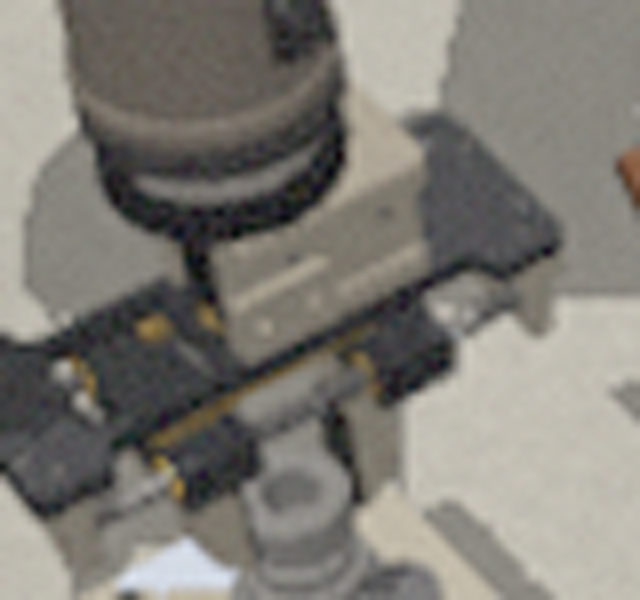

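Call:
send_rows(series="-1 0.05 0.01 -0.01 0;-1 0.1 0.01 -0.01 0;-1 0.15 0.01 -0.01 0;-1 0.2 0.01 -0.01 0;-1 0.2 0.01 -0.01 0")

```text
time: 75.82
tool_pos: [457.5, -177.7, 39.7]
tcp_rot: [-1.901, 1.571, 2.876]
contact_force: [-1.1, -1.0, -0.8]
grip_width: 38.6
```

Call:
send_rows(series="-1 0.03 0 0 0;-1 0.05 0 0 0;-1 0.05 0 0 0")

```text
time: 76.2
tool_pos: [457.7, -177.8, 38.7]
tcp_rot: [0.932, 1.57, -0.575]
contact_force: [-1.6, 1.2, 4.7]
grip_width: 38.7
```

Run:
```python
from h import *
s=capture("scene");
trows([(457.5,-177.6,69,-86.3)])
mark(s,[],(210,155,290,230),"s51")
```

```text
true tip z 69.5
t 76.25 pos [ 457.7 -177.8   38.7] jaw -86.3 grip 38.5 F [-2.7  1.5  5.5]
(457.5, -177.6, 38.2, -86.3) -> 0.02 -0.01 -0.01 -0.00
```

View pics/s51.png

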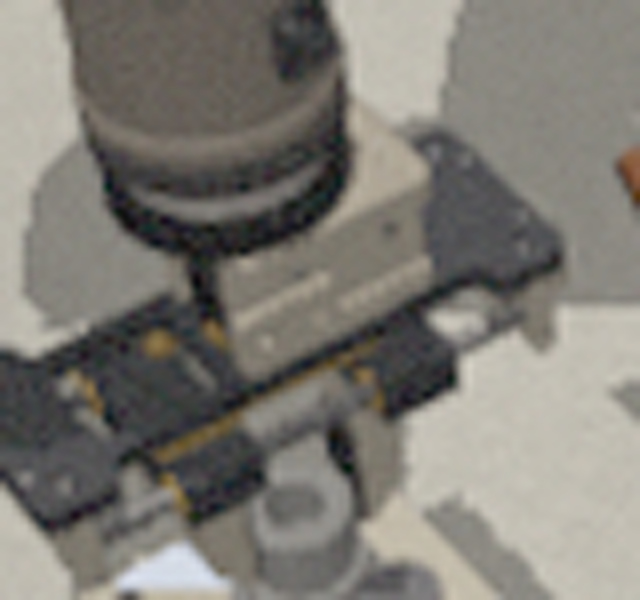

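Contact at the expected height (collar sits on the stack). Release and rise gently.

Call:
send_rows(series="-1 -0.02 0 0 0;0.1 -0.02 0 0 0;0.1 -0.02 0 0 0;0.1 -0.02 0 0 0;0.1 -0.5 0 0 0;0.1 -1.5 0 0 0;0.1 -3 0 0 0;0.1 -4 0 0 0")

```text
time: 77.25
tool_pos: [458.1, -178.1, 161.3]
tcp_rot: [0.957, 1.568, -0.55]
contact_force: [0.5, -0.1, 0.5]
grip_width: 50.2
```

Run:
```python
from h import *
s=capture("scene");
kn=[(d["point"],d["score"]) for d in place_of(s,"lever_knob")];print(kn)
trows([])
findring(s,(457,-178.6),86,20,"c3",half=30,s=12)
mark(s,[],(200,190,290,270),"s52",7)
```

```text
[([562.0, -277.4, 133.6], 0.72), ([466.5, 180.3, 2.8], 0.42)]
true tip z 193.4
t 77.35 pos [ 459.5 -178.8  162.6] jaw -86.3 grip 50.5 F [-0.4  0.2  0.2]
```

View pics/c3.png

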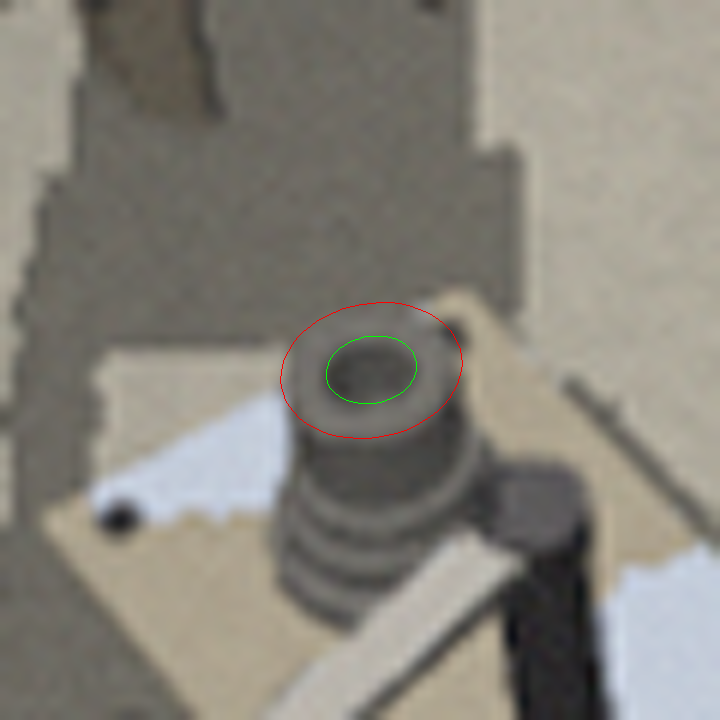

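View pics/s52.png

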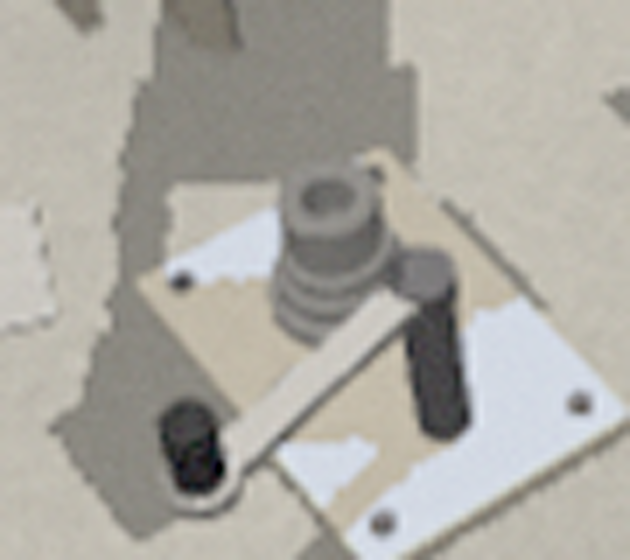

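Run:
```python
from h import *
trows([(561.2,-279.6,165),(561.2,-279.6,111.5)])
```

```text
true tip z 193.4
t 77.35 pos [ 459.5 -178.8  162.6] jaw -86.3 grip 50.5 F [-0.4  0.2  0.2]
(561.2, -279.6, 134.2) -> 0.99 3.16 3.57 0.00
(561.2, -279.6, 80.7) -> 2.77 3.15 3.56 0.00
```

Call:
send_rows(series="0 0 1.5 1.7 0;0 0.3 3.18 3.55 0;0 0.9 3.18 3.55 0;0 0.9 3.18 3.55 0;0 0.9 3.18 3.55 0")

```text
time: 77.97
tool_pos: [559.0, -277.2, 131.6]
tcp_rot: [-2.243, 1.57, 2.534]
contact_force: [0.5, -0.5, 0.4]
grip_width: 45.5
```

Run:
```python
from h import *
s=capture("scene");trows([(561.2,-279.6,111.5)])
mark(s,[],(190,180,270,260),"s53")
```

```text
true tip z 163.0
t 78.03 pos [ 559.2 -277.3  132.2] jaw -86.3 grip 45.9 F [0.6 0.4 0.7]
(561.2, -279.6, 80.7) -> 1.72 0.06 0.08 0.00
```

View pics/s53.png

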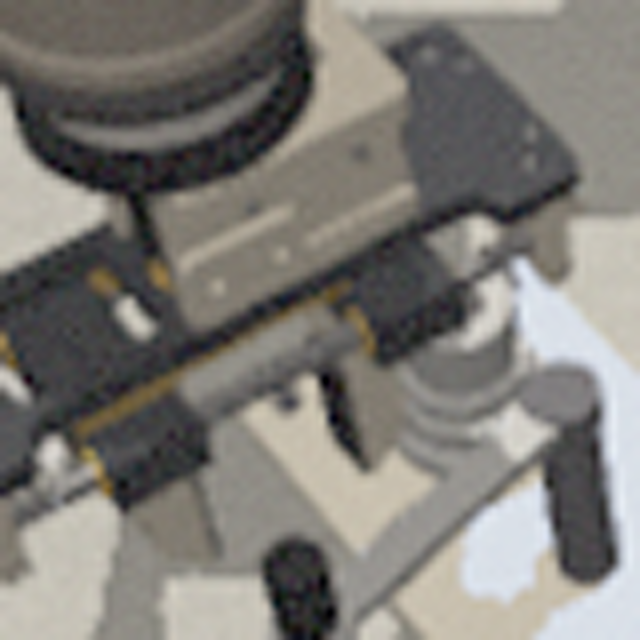

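Call:
send_rows(series="0 0.5 0.05 0.05 0;0 1.2 0.05 0.05 0;0 1.7 0.05 0.05 0;0 1.7 0.05 0.05 0;-1 1.7 0.05 0.05 0;-1 1.7 0.05 0.05 0;-1 1.7 0.05 0.05 0;-1 1.7 0.05 0.05 0")

```text
time: 79.03
tool_pos: [561.1, -278.6, 80.9]
tcp_rot: [-3.065, 1.57, 1.712]
contact_force: [-1.8, 3.8, 4.1]
grip_width: 19.2
```

Run:
```python
from h import *
H=np.array([525.5,-173.5])
o=get_obs();k=o["tool_pos"][:2];r=k-H;a0=np.arctan2(r[1],r[0]);print(np.hypot(*r),np.degrees(a0))
af=np.radians(-176.6); rr=np.linspace(np.hypot(*r),112.3,11)
rows([(*(H+q*np.array([np.cos(a0+b),np.sin(a0+b)])).round(1),o["tool_pos"][2]) for q,b in zip(rr[1:],(np.linspace(0,1,11)*(af-a0))[1:])])
```

```text
110.96557373607739 -71.30628556601313
t 79.03 pos [ 561.1 -278.6   80.9] jaw -86.3 grip 19.2 F [-1.8  3.8  4.1]
(np.float64(541.3), np.float64(-283.5), np.float64(80.8617130986873)) -> -0.00 -0.67 0.12 0.00
(np.float64(520.9), np.float64(-284.6), np.float64(80.8617130986873)) -> -0.00 -1.35 0.11 0.00
(np.float64(500.6), np.float64(-282.1), np.float64(80.8617130986873)) -> 0.00 -2.02 -0.01 0.00
(np.float64(481.2), np.float64(-275.8), np.float64(80.8617130986873)) -> 0.00 -2.65 -0.26 0.00
(np.float64(463.2), np.float64(-266.1), np.float64(80.8617130986873)) -> 0.00 -3.23 -0.63 0.00
(np.float64(447.2), np.float64(-253.2), np.float64(80.8617130986873)) -> 0.00 -3.73 -1.09 0.00
(np.float64(433.8), np.float64(-237.7), np.float64(80.8617130986873)) -> 0.00 -4.15 -1.63 0.00
(np.float64(423.5), np.float64(-219.9), np.float64(80.8617130986873)) -> 0.00 -4.45 -2.25 0.00
(np.float64(416.6), np.float64(-200.5), np.float64(80.8617130986873)) -> 0.00 -4.64 -2.91 0.00
(np.float64(413.4), np.float64(-180.2), np.float64(80.8617130986873)) -> 0.00 -4.70 -3.59 0.00
```

Call:
send_rows(series="-1 -0.05 -0.67 0.12 0;-1 -0.05 -1.35 0.11 0;-1 -0.05 -2.02 -0.01 0;-1 -0.05 -2.65 -0.26 0;-1 -0.05 -3.23 -0.63 0;-1 -0.05 -3.73 -1.09 0;-1 -0.05 -4.15 -1.63 0;-1 -0.05 -4.45 -2.25 0")

```text
time: 80.03
tool_pos: [414.4, -225.7, 80.9]
tcp_rot: [-1.243, 1.552, -2.749]
contact_force: [-42.0, -27.6, 7.9]
grip_width: 17.0
```

Call:
send_rows(series="-1 0 -0.12 -0.33 0;-1 0 -0.19 -0.66 0;-1 0 -0.23 -1 0;-1 0 -0.25 -1.3 0;-1 0 -0.25 -1.34 0;-1 0 -0.25 -1.34 0")

```text
time: 80.78
tool_pos: [398.3, -180.4, 80.4]
tcp_rot: [-1.736, 1.54, 3.044]
contact_force: [-57.7, -14.0, 27.5]
grip_width: 13.3
```

Run:
```python
from h import *
H=np.array([525.5,-173.5]);trows([])
r=get_obs()["tool_pos"][:2]-H;print(np.hypot(*r),np.degrees(np.arctan2(r[1],r[0]))+180-3.7)
s=capture("scene");mark(s,[],(200,170,290,260),"s54",7)
```

```text
true tip z 111.2
t 80.78 pos [ 398.3 -180.4   80.4] jaw -86.1 grip 13.3 F [-57.7 -14.   27.5]
127.36930528784227 -0.5966633880217218
```

View pics/s54.png

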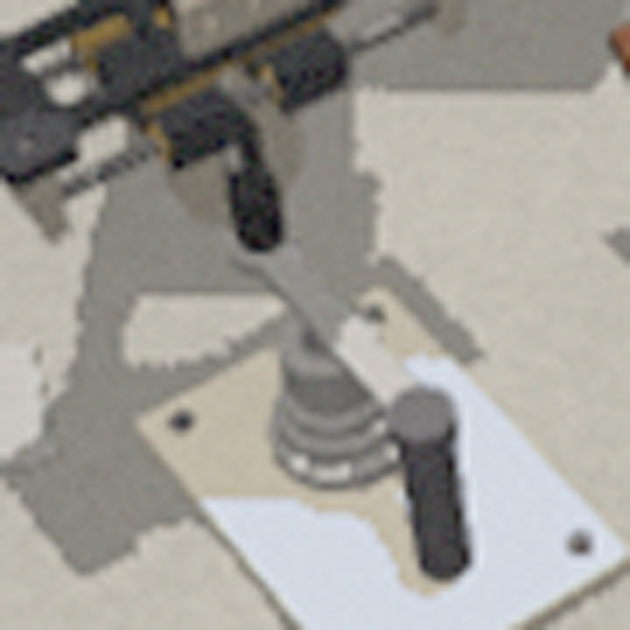

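Call:
send_rows(series="0 0 0 0 0;0 0 0 0 0;0 0 0 0 0;0 0 0 0 0")

```text
time: 81.32
tool_pos: [414.2, -180.9, 82.0]
tcp_rot: [0.987, 1.57, -0.519]
contact_force: [-0.2, -0.9, 0.3]
grip_width: 44.9
```

Run:
```python
from h import *
trows([(413.4,-180.7,111)])
s=capture("scene");mark(s,[],(200,170,290,260),"s55",7)
```

```text
true tip z 112.8
t 81.33 pos [ 414.2 -180.9   82. ] jaw -86.3 grip 44.9 F [-0.2 -0.9  0.3]
(413.4, -180.7, 80.2) -> 0.06 -0.03 -0.01 0.00
```

View pics/s55.png

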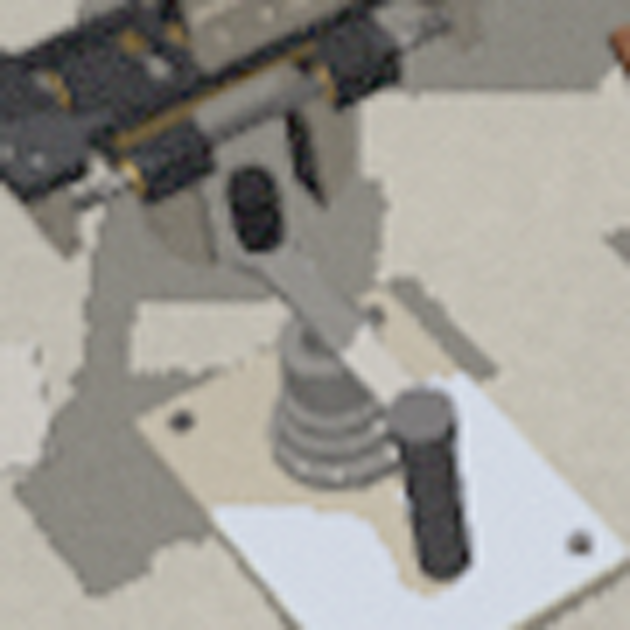

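Call:
send_rows(series="-1 0 0 0 0;-1 0 0 0 0;-1 0 0 0 0;-1 0 0 0 0;-1 0 0 0 0;0 0 0 0 0;0 0 0 0 0;0 0 0 0 0")

```text
time: 82.38
tool_pos: [413.5, -180.9, 81.8]
tcp_rot: [-0.108, 1.571, -1.614]
contact_force: [0.5, -0.2, -0.6]
grip_width: 43.6
```

Call:
send_rows(series="0 -1 0 0 0;0 -2 0 0 0;0 -3 0 0 0;0 -4 -1 0 0;0 -4.5 -2 0 0;0 -4.5 -2 0 0")

```text
time: 83.12
tool_pos: [353.1, -185.1, 218.0]
tcp_rot: [0.759, 1.568, -0.749]
contact_force: [0.0, -0.5, 0.1]
grip_width: 45.8
```

Run:
```python
from h import *
trows([])
s=capture("scene");t=capture("top")
for y in(-174,-181,-188):print(y,(proj(s,[413.4,y,134])-[200,170]+.5)*7)
print([(d["point"],d["score"]) for d in place_of(s,"lever_knob")])
mark(s,[[413.4,-181,134]],(200,170,290,260),"s56",7);mark(t,[],(340,160,440,260),"t56",6)
```

```text
true tip z 248.8
t 83.12 pos [ 353.1 -185.1  218. ] jaw -86.4 grip 45.8 F [ 0.  -0.5  0.1]
-174 [269.30371007 174.51522695]
-181 [252.59997694 182.06170052]
-188 [235.81406148 189.64530273]
[([412.4, -180.2, 136.5], 0.55)]
```

View pics/s56.png

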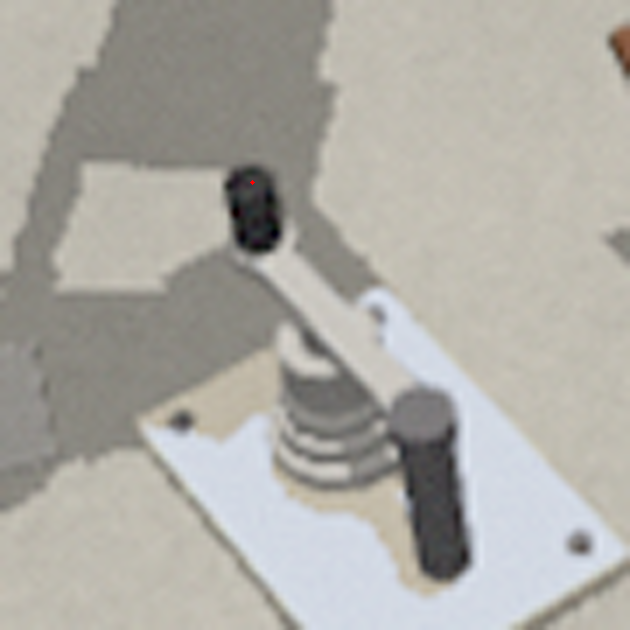

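View pics/t56.png

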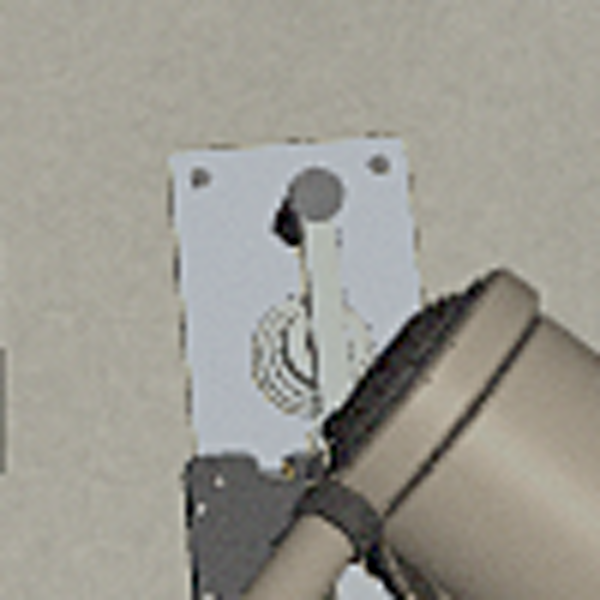

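Run:
```python
from h import *
print(get_obs()["time"],close_job())
```

```text
the job is handed in; nothing more can be done
83.275 None
```

The job is handed in at 83.3 s. All four ring weights (60, 52, 44 and 36 mm) and the collar are on the post, and the lever is shut. No verdict came back from the hand-in.

I opened the lever to about 1.8 rad. Each ring was lifted off its peg, pressed flat on the counter, regripped at its centre and threaded home, widest first. The collar had been knocked aside partway through, so I measured it again before placing it last. Then I shut the lever, let go and backed away.

**Last checks:**
- **Lever:** the knob showed at about (413, −181) mm in the scene camera. That is where it should be for a shut lever, to within about 0.02 rad.
- **Stack:** it looks centred in both pictures. The collar's top face matched a flat ring at 86 mm, the expected height.
- **Contact:** the gripper was well clear, reading about 0 N.
- **Bystanders:** I saw none of them moved in the pictures I took. I did not measure their positions again at the end.

**What disagreed or went wrong:**
- **Fingertip height:** the real fingertips are about 31 mm higher than the reported tool point. My first grip at the knob therefore missed, and I found the offset by touching the counter.
- **Finger opening:** it read 1 to 2 mm below the given diameters.
- **Lever closing force:** while swinging it shut, the pads slipped partly off the knob and the tool force reached about 66 N. That is under the 120 N wrist limit. The load was between the pads and the knob, and it dropped to zero when I opened the gripper.

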